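Load posts into a gauge slide

TASK

Pinch the orange snap tab of the white dust cover in against its fin, lift the cover off the carriage and set it down on its rim lengthways in the middle of the blue mat. Then lay every steel post that stands on the worktop on its side in a V cradle of its own on the carriage, in the middle of the cradle. When all are loaded, hold the red release button down and slide the carriage fully home to the gauge head with the posts still in their cradles, let the button come up so that the carriage is locked there, and leave everything else on the worktop alone.

Things in the scene. Friction and masses are not known exactly. Their poses are not given: they have to be found in the camera images.
- slide_unit: Fixed post-checking slide: dark foot plate 130 x 370 x 6 mm, aluminium rail along its y axis, grey gauge head (85 x 45 mm, 50 mm high, small green lens) at its +y end, 185 to 230 mm from the origin. Origin: centre of the rail at worktop level. x points away from the robot, y along the rail to the gauge head; its place and yaw vary.
- deck_mid (a point): Aluminium carriage on the rail, deck 90 (x) x 204 (y) mm, axes as slide_unit. This point: centre of the deck's top, 34 mm above the worktop. It bears four V cradles along x at y = -82, -36, 36 and 82 mm. At y = 0 a steel keeper hook 13 mm high (x = -12 to 8 mm, 16 mm wide) stands on the deck.
- carriage (a joint): Travel of the carriage towards the gauge head, m: 0 at the loading end (start), 0.14 fully home (end stop). A tooth in a notched strip (notch every 20 mm, 2 mm play) locks it unless the release button is held down; let up on the way, it catches in the next notch. Unlocked it slides with about 1.5 N.
- button_top (a point): Centre of the red release button's top face, on an ear at the carriage's side nearer the robot (64 mm to -x of deck_mid), 50 mm above the worktop when up. The face is 26 (x) x 46 (y) mm between two raised lips, 4 mm high, towards the two ends of the rail, so a fingertip pressing it can push the carriage along either way.
- release_button (a joint): How far the button is pressed straight down, m: 0 up, 0.008 fully down. Sprung: 2 N at first, 5 N fully down. The carriage is free when it is over about 0.006.
- cover: White dust cover, an upside-down tray 82 (x) x 196 (y) mm, 28 mm high without its grip, 0.16 kg. Origin: centre of its rim's underside. At first it stands on the carriage deck over the cradles (axes as the carriage, its origin at deck_mid), between 3 mm high lips, held by its snap tab. Its rim is its foot wherever it is put.
- cover_grip (a point): Where to pinch the cover: above its middle, 52 mm above its rim, 24 mm above its flat top, 4 mm to the -x side of its centre. White fin (30 mm wide, 5 mm thick): outer face 22 mm to +x of this point. Orange tab (26 mm wide): leans outwards, top edge 28 mm to -x. Both rise about 13 mm above this point; pinch them together along the cover's x.
- snap_tab (a joint): Angle of the orange tab, rad: 0 at rest (hooked under the keeper), 0.36 fully pressed in towards the fin; it then stands upright, 36 mm outside to outside with the fin. Over 0.25 the hook is clear and the cover lifts straight off. Sprung: about 3 N at its top at first, 5 N at the end; a grip of 25 to 60 N releases and carries the cover.
- parking_mat: Blue fabric mat 260 (x) x 150 (y) x 3 mm fixed to the worktop left of the slide; origin: centre of its underside; x is its long axis, roughly away from the robot.
- cradle_1 (a point): Middle of a V cradle on the carriage (carriage y = -82 mm), where the middle of a seated post lies, 22 mm above the deck. The cradle is two black V-blocks (90 degree V, 10 mm thick, 24 mm wide, tops 1 mm below this point) 30 mm to either side along x, which is the direction of the lying post; between them there is room for fingers down to the deck.
- cradle_2 (a point): Middle of a V cradle on the carriage (carriage y = -36 mm), where the middle of a seated post lies, 22 mm above the deck. The cradle is two black V-blocks (90 degree V, 10 mm thick, 24 mm wide, tops 1 mm below this point) 30 mm to either side along x, which is the direction of the lying post; between them there is room for fingers down to the deck.
- cradle_3 (a point): Middle of a V cradle on the carriage (carriage y = 36 mm), where the middle of a seated post lies, 22 mm above the deck. The cradle is two black V-blocks (90 degree V, 10 mm thick, 24 mm wide, tops 1 mm below this point) 30 mm to either side along x, which is the direction of the lying post; between them there is room for fingers down to the deck.
- cradle_4 (a point): Middle of a V cradle on the carriage (carriage y = 82 mm), where the middle of a seated post lies, 22 mm above the deck. The cradle is two black V-blocks (90 degree V, 10 mm thick, 24 mm wide, tops 1 mm below this point) 30 mm to either side along x, which is the direction of the lying post; between them there is room for fingers down to the deck.
- post_a_mid (a point): Middle of a steel optics post: a rod 12.6 mm in diameter, 75 mm long (and a 7 mm thread stud at the top, which touches nothing), about 75 g. Standing upright on the worktop behind the slide at the start. This point is on its axis, 37.5 mm above its foot; z runs along the post to the stud. May be absent (then there is no post of this name).
- post_b_mid (a point): Middle of a steel optics post: a rod 12.6 mm in diameter, 75 mm long (and a 7 mm thread stud at the top, which touches nothing), about 75 g. Standing upright on the worktop behind the slide at the start. This point is on its axis, 37.5 mm above its foot; z runs along the post to the stud. May be absent (then there is no post of this name).
- post_c_mid (a point): Middle of a steel optics post: a rod 12.6 mm in diameter, 75 mm long (and a 7 mm thread stud at the top, which touches nothing), about 75 g. Standing upright on the worktop behind the slide at the start. This point is on its axis, 37.5 mm above its foot; z runs along the post to the stud. May be absent (then there is no post of this name).
- post_d_mid (a point): Middle of a steel optics post: a rod 12.6 mm in diameter, 75 mm long (and a 7 mm thread stud at the top, which touches nothing), about 75 g. Standing upright on the worktop behind the slide at the start. This point is on its axis, 37.5 mm above its foot; z runs along the post to the stud. May be absent (then there is no post of this name).
- tape_roll: Roll of dark tape, 55 mm across, 19 mm high; a bystander, to be left alone. Origin: centre of its underside.
- memory_stick: Blue memory stick, 74 x 18 x 9 mm; a bystander, to be left alone. Origin: centre of its underside.
- lens_ring_b: Black lens ring, 32 mm across, 10 mm high; a bystander, to be left alone. Origin: centre of its underside.
- filter_box: Small flat filter box with a clear lid, 34 x 34 x 14 mm; a bystander, to be left alone. Origin: centre of its underside.
- tissue: Blue and white booklet of lens tissue, 100 x 62 x 9 mm; a bystander, to be left alone. Origin: centre of its underside.
- driver: Screwdriver with a yellow handle, 184 mm long, 22 mm thick; a bystander, to be left alone. Origin: centre of its underside.
Mind the look-alikes: they are no part of the job. What is shaped like the cover but turquoise is not meant.

How it is judged:
On the way, in this order (a step that is already met when the one before it is completed fails the run):
1. the cover is off and stands on the blue mat, the carriage still at the loading end (horizontal distance between cover and parking_mat below 0.032 m and angle between the x axis of cover and the y axis of parking_mat, either way round below 0.25 rad and angle between cover's own z axis and vertical below 0.1 rad and height (world z) of cover below 0.01 m and value of joint carriage below 0.01 m), for 0.2 s.
2. every post lies in a cradle of its own, the carriage still at the loading end (z of post_a_mid in the frame of deck_mid between 0.018 and 0.026 m and angle between the z axis of each of post_a_mid, post_b_mid, post_c_mid, post_d_mid and the x axis of deck_mid, either way round below 0.12 rad and (distance between post_a_mid and cradle_1 below 0.013 m or distance between post_a_mid and cradle_2 below 0.013 m or distance between post_a_mid and cradle_3 below 0.013 m or distance between post_a_mid and cradle_4 below 0.013 m) and z of post_b_mid in the frame of deck_mid between 0.018 and 0.026 m and (distance between post_b_mid and cradle_1 below 0.013 m or distance between post_b_mid and cradle_2 below 0.013 m or distance between post_b_mid and cradle_3 below 0.013 m or distance between post_b_mid and cradle_4 below 0.013 m) and z of post_c_mid in the frame of deck_mid between 0.018 and 0.026 m and (distance between post_c_mid and cradle_1 below 0.013 m or distance between post_c_mid and cradle_2 below 0.013 m or distance between post_c_mid and cradle_3 below 0.013 m or distance between post_c_mid and cradle_4 below 0.013 m) and z of post_d_mid in the frame of deck_mid between 0.018 and 0.026 m and (distance between post_d_mid and cradle_1 below 0.013 m or distance between post_d_mid and cradle_2 below 0.013 m or distance between post_d_mid and cradle_3 below 0.013 m or distance between post_d_mid and cradle_4 below 0.013 m) and value of joint carriage below 0.01 m), for 0.2 s.
3. the carriage has been slid home to the gauge head with the button held, and has locked (value of joint carriage above 0.134 m and value of joint release_button below 0.003 m), for 0.2 s.
At the end, for the whole second after the job is handed in: Cover on its rim on the mat (centres within 32 mm, long axes within 0.25 rad); every post present in its own cradle (middle within 13 mm of the cradle point, 4 mm in height, 0.12 rad); carriage within 6 mm of the gauge end, button up; all at rest (all of step 3 and horizontal distance between cover and parking_mat below 0.032 m and angle between the x axis of cover and the y axis of parking_mat, either way round below 0.25 rad and angle between cover's own z axis and vertical below 0.1 rad and height (world z) of cover below 0.01 m and z of post_a_mid in the frame of deck_mid between 0.018 and 0.026 m and angle between the z axis of each of post_a_mid, post_b_mid, post_c_mid, post_d_mid and the x axis of deck_mid, either way round below 0.12 rad and (distance between post_a_mid and cradle_1 below 0.013 m or distance between post_a_mid and cradle_2 below 0.013 m or distance between post_a_mid and cradle_3 below 0.013 m or distance between post_a_mid and cradle_4 below 0.013 m) and z of post_b_mid in the frame of deck_mid between 0.018 and 0.026 m and (distance between post_b_mid and cradle_1 below 0.013 m or distance between post_b_mid and cradle_2 below 0.013 m or distance between post_b_mid and cradle_3 below 0.013 m or distance between post_b_mid and cradle_4 below 0.013 m) and z of post_c_mid in the frame of deck_mid between 0.018 and 0.026 m and (distance between post_c_mid and cradle_1 below 0.013 m or distance between post_c_mid and cradle_2 below 0.013 m or distance between post_c_mid and cradle_3 below 0.013 m or distance between post_c_mid and cradle_4 below 0.013 m) and z of post_d_mid in the frame of deck_mid between 0.018 and 0.026 m and (distance between post_d_mid and cradle_1 below 0.013 m or distance between post_d_mid and cradle_2 below 0.013 m or distance between post_d_mid and cradle_3 below 0.013 m or distance between post_d_mid and cradle_4 below 0.013 m) and linear speed of each of post_a, post_b, post_c, post_d, cover below 0.03 m/s); the robot touches nothing.
It fails at once if a bystander is moved more than 20 mm (distance of any of tape_roll, memory_stick, lens_ring_b, filter_box, tissue, driver from where it was at the start of the episode above 0.02 m).
Of post_a, post_b, post_c, post_d only 3 to 4 are there at a start; the rules pass over those that are not, and their reading is None.
At some moment in a run one of post_a, post_b, post_c, post_d may be knocked a few centimetres aside while the robot is not near it.
Once in a run the grip may slacken for a moment while it holds something.
It also fails if it takes over 208 s, if anything falls off the work surface, if the arm or the gripper's body presses on something with over 40 N, if the wrist force passes 120 N, or if a joint passes its speed limit or range.

ROBOT

A 6-joint arm with a two-finger parallel gripper is mounted at the origin on a cart in front of the work surface, level with it; the furniture and walls round the work are solid. World frame = base frame: x ahead of the robot, y to its left, z up, the work surface at z = 0. Lengths are in m, angles in rad, forces in N, time in s.
With the tool pointing down it reaches from about 0.25 to 0.775 m from the base axis. Payload 4 kg.
Tool frame: the origin (TCP) lies at the very end of the fingers, on their centre line; the grasp point (between the pads) lies 19 mm behind it (ctrl.grasp_offset is the distance from the TCP to the grasp point, in m); z points along the fingers, y is the direction in which the jaws open and shut (so a half turn about z gives the same grasp; the last joint's range is limited). The gripper opens to 85 mm and grips with 20 to 120 N. Pads are 22 mm wide; open, the fingers measure 114 mm over their backs; the gripper's body (76 mm by 85 mm) begins 54 mm behind the grasp point. The pads swing forward as they close: fully open they stand 13 mm farther back than shut.
Start: joints at [1.236, 0.087, 1.371, -0, 1.684, -0.103], TCP at [0.126, 0.535, 0.231] pointing down, gripper open.
Joint ranges: [-3.1, 3.1], [-0.76, 2.03], [0.27, 2.55], [-1.08, 4.22], [0.17, 2.65], [-2.57, 2.57]. Speed limits (rad/s): [2.79, 2.79, 3.14, 3.14, 3.14, 3.14].

INTERFACE

Orientations are given as [roll, pitch, yaw] about the fixed x, y, z axes, in that order (R = Rz(yaw) Ry(pitch) Rx(roll)).
In Python, from rig import ctrl gives the robot as it stands.
- The arm moves only by the tool carry_out, never from a script. Its argument "targets" is one flat list of numbers, 7 for each row, row after row: the closure, from 0 (fully open) to 1 (shut), then the shift along the world's x, y, z in m, then the turn, a rotation vector about the world's x, y, z in rad. In form: [gripper, tx, ty, tz, wx, wy, wz, gripper, tx, ty, tz, wx, wy, wz, ...]. A call has exactly 8 rows; each row shifts and turns the commanded pose from where the row before left it; what a row does not reach is not made up. A row lasts 1/8 s, in which the tool goes at most 62.5 mm and 10.7 degrees, less where a joint would pass 70% of its speed; a pose out of reach is approached as far as the arm can. A call with a gripper value outside its range is refused whole. The fingers move at their own pace and stop on an object; "force" is the grip in N (left out, the last holds). Time passes only in rows, so rows that do not move let the fingers close, or fill a call up. It gives the time, the measured TCP pose, the force and the opening at its end, in the units of the state.
- ctrl.get_state(): the state, without advancing time (a new reading comes with each control period).
- ctrl.grab_frame(name): name is "side" or "top" or "wrist"; returns a dict with "pixels" (400x640x3 uint8, blue, green, red), "fx", "fy", "cx", "cy" (pixels), "R" (3x3) and "t" (3): a world point X has camera coordinates R X + t; the wrist camera has in their place "tool_from_camera" (4x4, takes a point from camera to tool coordinates, whose origin is the TCP and whose axes are the flange's). Camera axes: x right, y down, z forward; pixel columns grow to the right and rows downward; lengths in m; the calibration is good to about 2 mm. A picture is of the moment at which its call begins: read the wrist's pose just before it. There is no depth.
- ctrl.sign_off(): hands the job in, once; it reports no verdict.
The state is a dict: "time": time; "joint_pos": joint angles; "joint_velocities": joint speeds; "effort": joint torques, N m; "tool_pos": TCP position; "eef_rot": TCP orientation; "contact_force": force on the tool from outside, world axes, zero at the start; "ft_torque": the same for the moment, N m; "width": opening from 0.0 (shut) to 1.0 (fully open).
Only numpy, scipy, OpenCV 4.12 (cv2) and the standard library are available. Lean on these libraries where they do the work, as an engineer would, in place of code of your own. Each camera call takes 0.05 s, during which the arm holds its last target. There are 200 camera calls.

## Working session

There is one attempt and no reset: what is moved stays moved. The work goes in short steps, Python scripts to look and compute and a tool call to move; the robot and the scene stay as the last step left them, time stands still between calls to the robot, and variables do not carry over. Pictures are saved under pics/ and viewed, about 12 in all and at most 16, crops included, and the job is handed in when it is done.

Besides the shell and the picture viewer there is one more tool, called after "Call:" by a JSON object that holds its "api" and its "payload", one argument or row to a line. carry_out: Moves the arm, as the interface text tells. Its arguments: {"type":"object","properties":{"targets":{"type":"array"},"force":{"type":"number"}},"required":["targets"]}

```bash
ls; mkdir -p pics; cat > h.py <<'E'
import numpy as np, cv2
from rig import ctrl
from scipy.spatial.transform import Rotation as Ro
def grab(n):
    f=ctrl.grab_frame(n); return f
def proj(f,X):
    X=np.atleast_2d(X); c=X@np.array(f['R']).T+np.array(f['t']); return np.c_[f['fx']*c[:,0]/c[:,2]+f['cx'],f['fy']*c[:,1]/c[:,2]+f['cy']]
def toworld(f,uv,z):
    uv=np.atleast_2d(uv).astype(float); d=np.c_[(uv[:,0]-f['cx'])/f['fx'],(uv[:,1]-f['cy'])/f['fy'],np.ones(len(uv))]
    R=np.array(f['R']);t=np.array(f['t']); o=-R.T@t; D=d@R
    return o+D*((z-o[2])/D[:,2])[:,None]
def wrist():
    s=ctrl.get_state(); f=ctrl.grab_frame('wrist'); T=np.eye(4); 
    T[:3,:3]=Ro.from_euler('xyz',s['eef_rot']).as_matrix(); T[:3,3]=s['tool_pos']
    M=np.linalg.inv(T@np.array(f['tool_from_camera'])); f['R']=M[:3,:3]; f['t']=M[:3,3]; return f
E
python3 - <<'E'
from h import *
s=ctrl.get_state(); print(s)
for n in('top','side'):
    f=grab(n); cv2.imwrite(f'pics/{n}0.png',f['pixels']); print(n,f['fx'],-np.array(f['R']).T@f['t'],np.array(f['R'])[2])
E
```

```text
pics
{'time': 0.0, 'joint_pos': array([ 1.23590224e+00,  8.79896666e-02,  1.37227022e+00, -9.80100689e-06,
        1.68356425e+00, -1.03074007e-01]), 'joint_velocities': array([ 0.00036591, -0.00047473, -0.00024854,  0.00039011,  0.00069477,
       -0.00063805]), 'effort': array([ 7.10581680e-04, -3.51867414e+01, -3.13276291e+01,  2.70486277e-05,
        1.05402197e-02,  2.42170495e-05]), 'tool_pos': array([0.12619457, 0.53482565, 0.23011206]), 'eef_rot': array([-3.13937202e+00, -2.19910583e-04,  2.90977124e+00]), 'contact_force': array([-0.32157564,  0.85671208, -0.79587285]), 'ft_torque': array([ 0.03305516, -0.00819509, -0.0193859 ]), 'width': 0.9960618636831124}
top 484.2778021736314 [0.43044083 0.01291272 1.47012437] [ 0.08306802 -0.00778395 -0.99651348]
side 446.3925946612428 [-0.21381889 -0.99585909  1.17794804] [ 0.45405504  0.604945   -0.65412198]
```

View pics/top0.png

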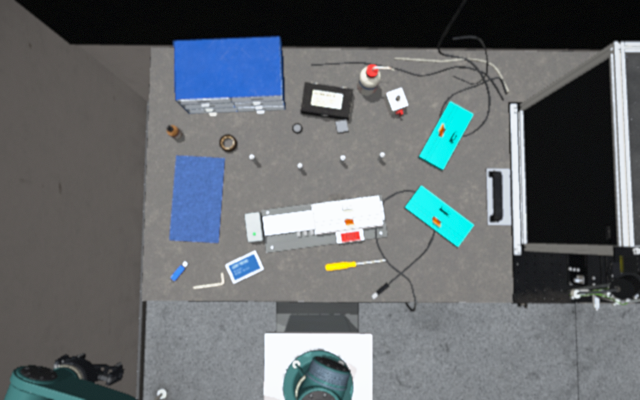

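View pics/side0.png

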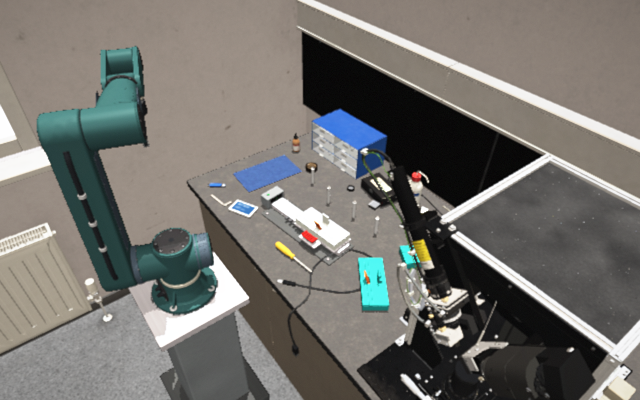

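The top view shows four posts (heads at 252,157 / 300,166 / 342,157 / 381,154) and the gauge head at (253,227). The white cover is at (348,215), with the mat at (197,198). Turquoise look-alikes sit at (446,135) and (440,215). Only the white one on the carriage, with the orange tab at (348,222), fits the description; the crop should confirm it.

```bash
python3 - <<'E'
from h import *
f=grab('top'); p=f['pixels']; np.save('top0.npy',p)
cv2.imwrite('pics/crop1.png',cv2.resize(p[145:255,235:395],None,fx=5,fy=5,interpolation=cv2.INTER_CUBIC))
hsv=cv2.cvtColor(p,cv2.COLOR_BGR2HSV)
def comp(m,minA,box):
    k=np.zeros_like(m);k[box[1]:box[3],box[0]:box[2]]=m[box[1]:box[3],box[0]:box[2]]
    n,l,st,c=cv2.connectedComponentsWithStats(k)
    out=[]
    for i in range(1,n):
        if st[i,4]>=minA:
            ys,xs=np.where(l==i); r=cv2.minAreaRect(np.c_[xs,ys].astype(np.float32)); out.append((st[i,4],c[i],r))
    return out
for nm,lo,hi,b,z in [('mat',(105,100,60),(125,255,255),(160,145,235,250),.003),('red',(170,120,120),(180,255,255),(300,200,400,250),.05),('red2',(0,160,120),(5,255,255),(300,225,400,250),.05),('orange',(6,120,120),(22,255,255),(320,195,370,232),.1),('white',(0,0,200),(180,40,255),(235,185,395,250),.062)]:
    for a,c,r in comp(cv2.inRange(hsv,lo,hi),8,b):
        box=cv2.boxPoints(r); print(nm,a,c.round(1),'W',toworld(f,c,z).round(4)[0,:2],'corners',toworld(f,box,z)[:,:2].round(3).tolist())
E
```

```text
mat 4133 [196.7 198.8] W [0.5484 0.3709] corners [[0.425, 0.45], [0.684, 0.439], [0.674, 0.291], [0.415, 0.304]]
red2 111 [350.  236.1] W [ 0.4385 -0.0911] corners [[0.444, -0.066], [0.451, -0.114], [0.433, -0.117], [0.425, -0.068]]
orange 35 [348.5 221.5] W [ 0.4794 -0.0831] corners [[0.486, -0.073], [0.487, -0.093], [0.472, -0.093], [0.472, -0.073]]
white 3271 [328.9 217.5] W [ 0.492  -0.0288] corners [[0.511, 0.168], [0.562, -0.181], [0.44, -0.197], [0.39, 0.15]]
white 380 [253.  226.3] W [0.4649 0.1913] corners [[0.501, 0.217], [0.507, 0.176], [0.427, 0.165], [0.422, 0.206]]
white 11 [380.4 232.5] W [ 0.4494 -0.1784] corners [[0.45, -0.173], [0.455, -0.179], [0.45, -0.185], [0.444, -0.179]]
white 10 [271.7 246.7] W [0.4064 0.1363] corners [[0.405, 0.141], [0.411, 0.136], [0.407, 0.131], [0.401, 0.137]]
```

View pics/crop1.png

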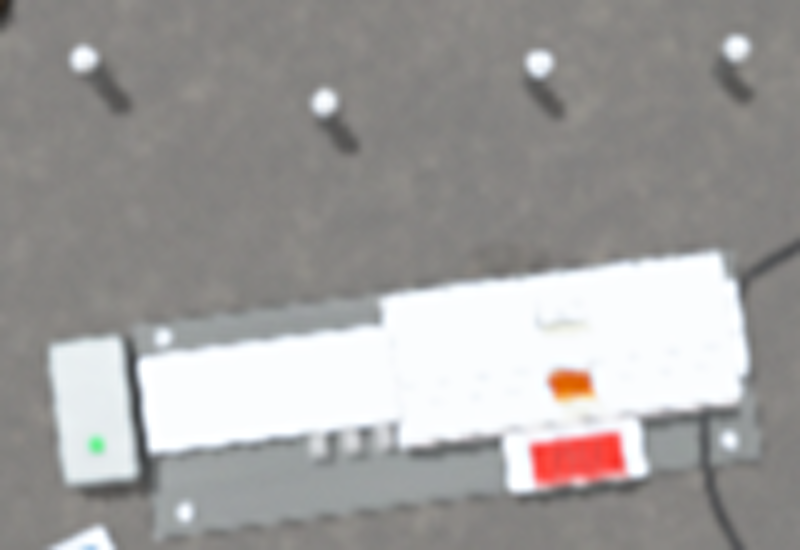

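Call:
{"api": "carry_out", "payload": {
  "targets": [0, 0.019, -0.038, 0.01, 0, 0, -0.075, 0, 0.019, -0.038, 0.01, 0, 0, -0.075, 0, 0.019, -0.038, 0.01, 0, 0, -0.075, 0, 0.019, -0.038, 0.01, 0, 0, -0.075, 0, 0.019, -0.038, 0.01, 0, 0, -0.075, 0, 0.019, -0.038, 0.01, 0, 0, -0.075, 0, 0.019, -0.038, 0.01, 0, 0, -0.075, 0, 0.019, -0.038, 0.01, 0, 0, -0.075],
  "force": 50
}}

```text
time: 1.15
tool_pos: [0.2786, 0.23, 0.3114]
eef_rot: [3.141, 0.0, 2.308]
contact_force: [0.5, -0.0, -0.1]
width: 1.0
```

Call:
{"api": "carry_out", "payload": {
  "targets": [0, 0.019, -0.038, 0.005, 0, 0, -0.075, 0, 0.019, -0.038, 0.005, 0, 0, -0.075, 0, 0.019, -0.038, 0.005, 0, 0, -0.075, 0, 0.019, -0.038, 0.005, 0, 0, -0.075, 0, 0.019, -0.038, 0.005, 0, 0, -0.075, 0, 0.019, -0.038, 0.005, 0, 0, -0.075, 0, 0.019, -0.038, 0.005, 0, 0, -0.075, 0, 0, 0, 0, 0, 0, 0]
}}

```text
time: 2.15
tool_pos: [0.412, -0.0367, 0.3455]
eef_rot: [-3.14, -0.0, 1.78]
contact_force: [0.1, 0.8, -0.3]
width: 0.999
```

```bash
python3 - <<'E'
from h import *
f=wrist(); cv2.imwrite('pics/w1.png',f['pixels']); np.savez('w1.npz',**{k:np.array(v) for k,v in f.items()})
print(np.array(f['tool_from_camera']).round(4),f['fx']); s=ctrl.get_state(); print(s['tool_pos'],s['eef_rot'],s['joint_pos'])
# posts from top view: white blobs
t=grab('top'); np.savez('t1.npz',**{k:np.array(v) for k,v in t.items()})
o=np.load('top0.npy'); 
for (u,v) in[(252,157),(300,166),(342,157),(381,154)]:
    g=cv2.cvtColor(o,cv2.COLOR_BGR2GRAY)[v-5:v+6,u-5:u+6].astype(float); w=np.clip(g-150,0,None); ys,xs=np.mgrid[v-5:v+6,u-5:u+6]
    c=[(w*xs).sum()/w.sum(),(w*ys).sum()/w.sum()]; print(np.round(c,1),toworld(t,c,.078)[0].round(4))
E
```

```text
[[ 0.000e+00 -9.650e-01 -2.623e-01  6.580e-02]
 [ 1.000e+00  3.000e-04 -9.000e-04 -2.000e-04]
 [ 9.000e-04 -2.623e-01  9.650e-01 -1.435e-01]
 [ 0.000e+00  0.000e+00  0.000e+00  1.000e+00]] 314.6488126141406
[ 0.41140972 -0.03539724  0.3456876 ] [-3.14009122e+00 -1.13990381e-03  1.78291695e+00] [-2.23647077e-01 -2.11132298e-01  1.42781661e+00  4.26332388e-04
  1.92675059e+00 -4.35620355e-01]
[251.2 156.1] [0.6679 0.1984 0.078 ]
[299.4 164.8] [0.6436 0.0583 0.078 ]
[342.4 157.1] [ 0.6673 -0.0665  0.078 ]
[381.9 154. ] [ 0.6774 -0.1815  0.078 ]
```

View pics/w1.png

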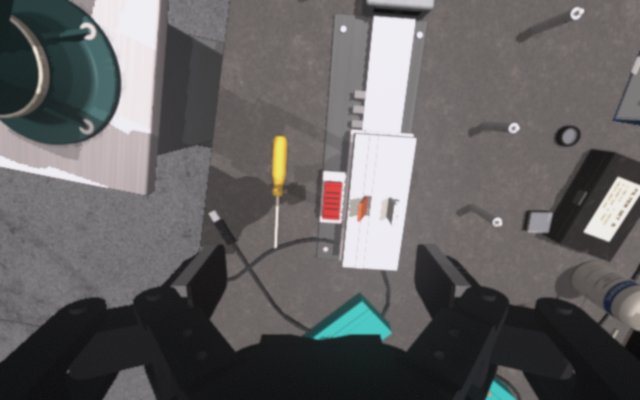

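```bash
python3 - <<'E'
from h import *
f=dict(np.load('w1.npz')); t=dict(np.load('t1.npz')); p=f['pixels']
cv2.imwrite('pics/crop2.png',cv2.rotate(cv2.resize(p[0:280,300:450],None,fx=2.85,fy=2.85,interpolation=cv2.INTER_CUBIC),cv2.ROTATE_90_COUNTERCLOCKWISE))
for n,F in(('w',f),('t',t)):
    hsv=cv2.cvtColor(F['pixels'],cv2.COLOR_BGR2HSV)
    m=cv2.inRange(hsv,(0,150,110),(6,255,255))|cv2.inRange(hsv,(172,150,110),(180,255,255))
    if n=='w': m[:,:315]=0;m[:,346:]=0;m[240:]=0
    else: m[:225]=0;m[255:]=0;m[:,:330]=0;m[:,375:]=0
    ys,xs=np.where(m); r=cv2.minAreaRect(np.c_[xs,ys].astype(np.float32)); print(n,len(xs),r)
    w=toworld(F,[xs.mean(),ys.mean()],.05)[0]; b=toworld(F,cv2.boxPoints(r),.05)[:,:2]; print(w.round(4)); d=[b[(i+1)%4]-b[i] for i in range(4)]; print([(np.hypot(*e).round(4),np.arctan2(-e[0],e[1]).round(3)) for e in d])
    if n=='w':
        hs=[(577,13.5),(514,128),(497,222)]
        g=cv2.cvtColor(F['pixels'],cv2.COLOR_BGR2GRAY)
        for h in hs: print('post',toworld(f,h,.078)[0].round(4))
        for q in [(343,29),(420,35),(325,249)]: print('screw',toworld(f,q,.008)[0].round(4))
E
```

```text
w 541 ((331.4972839355469, 200.03684997558594), (15.476119995117188, 35.60615921020508), 4.23639440536499)
[ 0.4386 -0.0907  0.05  ]
[(np.float64(0.0536), np.float64(0.141)), (np.float64(0.0221), np.float64(-1.436)), (np.float64(0.0537), np.float64(-2.987)), (np.float64(0.0228), np.float64(1.703))]
post [0.6672 0.1973 0.078 ]
post [0.6432 0.0586 0.078 ]
post [ 0.6667 -0.0663  0.078 ]
screw [0.4048 0.1413 0.008 ]
screw [0.5112 0.1561 0.008 ]
screw [ 0.4505 -0.1868  0.008 ]
t 0 ((0.0, 0.0), (0.0, 0.0), 0.0)
[nan nan nan]
[(np.float64(0.0), np.float64(-0.0)), (np.float64(0.0), np.float64(-0.0)), (np.float64(0.0), np.float64(-0.0)), (np.float64(0.0), np.float64(-0.0))]<stdin>:10: RuntimeWarning: Mean of empty slice.
  ret = ret.dtype.type(ret / rcount)
```

View pics/crop2.png

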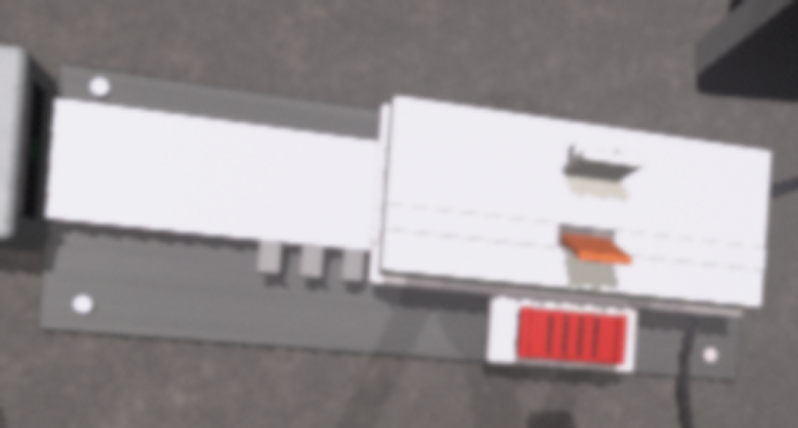

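```bash
python3 - <<'E'
from h import *
f=dict(np.load('w1.npz')); t=dict(np.load('t1.npz'))
c=np.array([(395,97),(772,151),(763,306),(381,272.)]); uv=np.c_[449-c[:,1]/2.85,c[:,0]/2.85]
w=toworld(f,uv,.062)[:,:2]; print(w.round(4),w.mean(0))
ex=np.array([.9904,.1386]);ey=np.array([-.1386,.9904]); d=np.array([.502,-.082])
print('slide frame',np.c_[(w-d)@ex,(w-d)@ey].round(4))
c=np.array([(570,152),(638,165),(562,232),(630,262.)]); uv=np.c_[449-c[:,1]/2.85,c[:,0]/2.85]
w=toworld(f,uv,.099)[:,:2]; print('fin/tab tops',np.c_[(w-d)@ex,(w-d)@ey].round(4))
# top-view fin/tab/corners from crop1
c=np.array([(383,298),(722,252),(742,405),(400,445.)]); w=toworld(t,c/5+[235,145],.062)[:,:2]; print('top', np.c_[(w-d)@ex,(w-d)@ey].round(4))
s=ctrl.get_state();print(np.r_[.501,-.082]-s['tool_pos'][:2],1.71-s['eef_rot'][2])
E
```

```text
[[ 0.5284  0.0191]
 [ 0.5565 -0.1753]
 [ 0.4754 -0.1873]
 [ 0.4465  0.0083]] [ 0.50169621 -0.08378107]
slide frame [[ 0.0401  0.0965]
 [ 0.041  -0.0999]
 [-0.0409 -0.1006]
 [-0.0424  0.0971]]
fin/tab tops [[ 0.0159  0.0197]
 [ 0.0143 -0.0131]
 [-0.0205  0.0208]
 [-0.0307 -0.0124]]
top [[ 0.0414  0.0992]
 [ 0.0422 -0.1008]
 [-0.0478 -0.0996]
 [-0.0446  0.1006]]
[ 0.08987039 -0.04740019] -0.0745878597104559
```

Call:
{"api": "carry_out", "payload": {
  "targets": [0, 0.015, -0.008, -0.02, 0, 0, -0.0122, 0, 0.015, -0.008, -0.03, 0, 0, -0.0122, 0, 0.015, -0.008, -0.03, 0, 0, -0.0122, 0, 0.015, -0.008, -0.03, 0, 0, -0.0122, 0, 0.015, -0.008, -0.03, 0, 0, -0.0122, 0, 0.015, -0.008, -0.03, 0, 0, -0.0122, 0, 0, 0, -0.03, 0, 0, 0, 0, 0, 0, 0, 0, 0, 0]
}}

```text
time: 3.25
tool_pos: [0.4992, -0.0807, 0.1435]
eef_rot: [-3.136, -0.003, 1.714]
contact_force: [0.2, 0.9, 1.1]
width: 0.998
```

Call:
{"api": "carry_out", "payload": {
  "targets": [0, 0, 0, -0.03, 0, 0, 0, 0, 0, 0, -0.03, 0, 0, 0, 0, 0, 0, -0.02, 0, 0, 0, 0, 0, 0, 0, 0, 0, 0, 0, 0, 0, 0, 0, 0, 0, 0, 0, 0, 0, 0, 0, 0, 0, 0, 0, 0, 0, 0, 0, 0, 0, 0, 0, 0, 0, 0]
}}

```text
time: 4.25
tool_pos: [0.5016, -0.0828, 0.0668]
eef_rot: [3.141, 0.0, 1.712]
contact_force: [0.1, -0.7, -0.1]
width: 1.002
```

Call:
{"api": "carry_out", "payload": {
  "targets": [0.3, 0, 0, 0, 0, 0, 0, 0.4, 0, 0, 0, 0, 0, 0, 0.5, 0, 0, 0, 0, 0, 0, 1, 0, 0, 0, 0, 0, 0, 1, 0, 0, 0, 0, 0, 0, 1, 0, 0, 0, 0, 0, 0, 1, 0, 0, 0, 0, 0, 0, 1, 0, 0, 0, 0, 0, 0],
  "force": 45
}}

```text
time: 5.25
tool_pos: [0.5038, -0.0827, 0.0681]
eef_rot: [3.136, 0.001, 1.712]
contact_force: [3.4, 1.1, 5.9]
width: 0.413
```

Call:
{"api": "carry_out", "payload": {
  "targets": [1, 0, 0, 0.006, 0, 0, 0, 1, 0, 0, 0.008, 0, 0, 0, 1, 0, 0, 0.01, 0, 0, 0, 1, 0, 0, 0.015, 0, 0, 0, 1, 0, 0, 0.02, 0, 0, 0, 1, 0, 0, 0.02, 0, 0, 0, 1, 0, 0, 0.02, 0, 0, 0, 1, 0, 0, 0, 0, 0, 0],
  "force": 50
}}

```text
time: 6.25
tool_pos: [0.5024, -0.0832, 0.1681]
eef_rot: [3.137, 0.002, 1.712]
contact_force: [0.8, -0.1, -3.0]
width: 0.411
```

```bash
python3 - <<'E'
from h import *
f=wrist(); cv2.imwrite('pics/w2.png',f['pixels'])
t=grab('top');cv2.imwrite('pics/t2.png',t['pixels']); print(ctrl.get_state()['joint_pos'].round(3))
b=np.hstack([f['pixels'][:,60:],t['pixels'][120:320,140:440][:, :].repeat(2,0).repeat(2,1)[:400,:220]])
E
```

```text
[-0.275  0.016  1.576 -0.     1.55  -0.416]
```

View pics/w2.png

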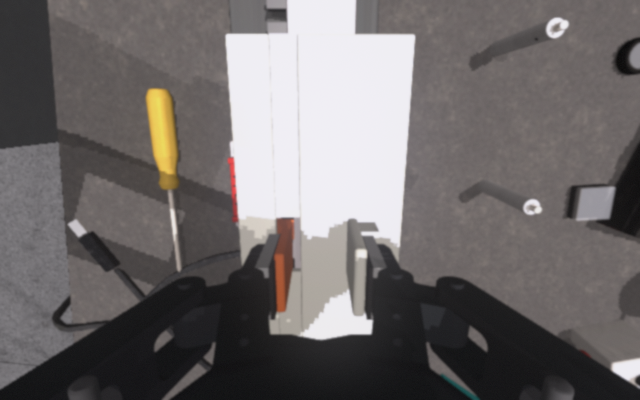

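Call:
{"api": "carry_out", "payload": {
  "targets": [1, 0.002, 0.02, 0.01, 0, 0, 0.05, 1, 0.003, 0.03, 0.01, 0, 0, 0.09, 1, 0.003, 0.032, 0, 0, 0, 0.1, 1, 0.004, 0.032, 0, 0, 0, 0.1, 1, 0.004, 0.032, 0, 0, 0, 0.1, 1, 0.004, 0.032, 0, 0, 0, 0.1, 1, 0.004, 0.032, 0, 0, 0, 0.1, 1, 0.004, 0.032, 0, 0, 0, 0.1]
}}

```text
time: 7.35
tool_pos: [0.5286, 0.1601, 0.1837]
eef_rot: [-3.139, -0.002, 2.455]
contact_force: [1.4, 0.2, -2.5]
width: 0.413
```

Call:
{"api": "carry_out", "payload": {
  "targets": [1, 0.004, 0.032, 0, 0, 0, 0.1, 1, 0.004, 0.032, 0, 0, 0, 0.1, 1, 0.004, 0.032, 0, 0, 0, 0.1, 1, 0.004, 0.032, 0, 0, 0, 0.1, 1, 0.003, 0.032, 0, 0, 0, 0.1, 1, 0.003, 0.032, 0, 0, 0, 0.1, 1, 0.001, 0.02, 0, 0, 0, 0.046, 1, 0, 0, 0, 0, 0, 0]
}}

```text
time: 8.35
tool_pos: [0.5517, 0.372, 0.1839]
eef_rot: [-3.14, -0.002, 3.098]
contact_force: [-0.4, -0.5, -2.6]
width: 0.416
```

```bash
python3 - <<'E'
from h import *
t=grab('top'); p=t['pixels']; cv2.imwrite('pics/t3.png',cv2.resize(p[120:280,140:340],None,fx=4,fy=3.7))
s=ctrl.get_state();print(s['tool_pos'],s['eef_rot'],s['joint_pos'].round(3),s['width'])
E
```

```text
[0.55199592 0.37092467 0.18434451] [-3.13976433e+00 -1.43114496e-03  3.09714422e+00] [ 5.070e-01  3.580e-01  1.139e+00 -1.000e-03  1.646e+00 -1.020e+00] 0.4077610445626341
```

View pics/t3.png

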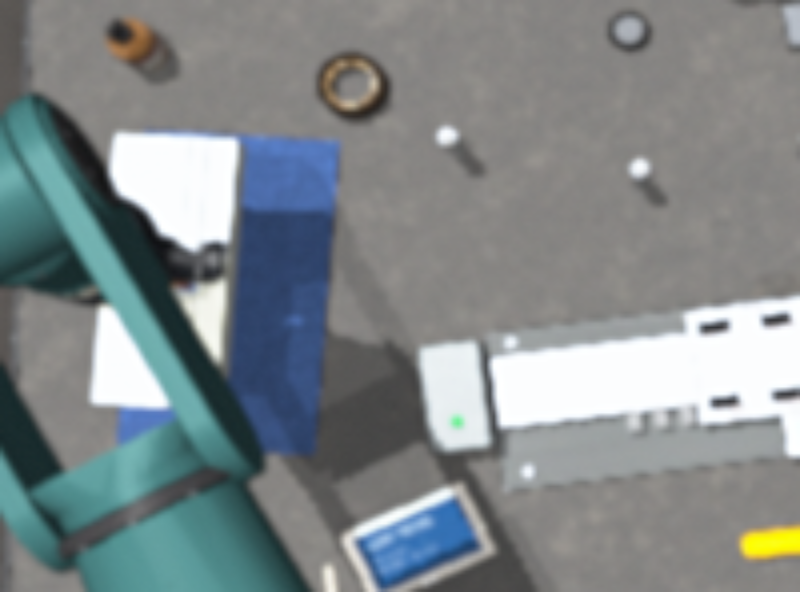

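Call:
{"api": "carry_out", "payload": {
  "targets": [1, -0.003, 0, -0.03, 0, 0, 0, 1, 0, 0, -0.03, 0, 0, 0, 1, 0, 0, -0.03, 0, 0, 0, 1, 0, 0, -0.025, 0, 0, 0, 1, 0, 0, -0.015, 0, 0, 0, 1, 0, 0, -0.008, 0, 0, 0, 1, 0, 0, -0.005, 0, 0, 0, 1, 0, 0, -0.003, 0, 0, 0]
}}

```text
time: 9.4
tool_pos: [0.5499, 0.3715, 0.0402]
eef_rot: [3.141, 0.001, 3.097]
contact_force: [-0.5, 0.5, -2.8]
width: 0.409
```

Call:
{"api": "carry_out", "payload": {
  "targets": [1, 0, 0, -0.002, 0, 0, 0, 0.45, 0, 0, 0, 0, 0, 0, 0.3, 0, 0, 0, 0, 0, 0, 0.2, 0, 0, 0, 0, 0, 0, 0, 0, 0, 0, 0, 0, 0, 0, 0, 0, 0, 0, 0, 0, 0, 0, 0, 0, 0, 0, 0, 0, 0, 0, 0, 0, 0, 0]
}}

```text
time: 10.4
tool_pos: [0.5494, 0.3713, 0.0373]
eef_rot: [3.141, -0.0, 3.098]
contact_force: [0.8, 0.1, 0.1]
width: 1.001
```

Call:
{"api": "carry_out", "payload": {
  "targets": [0, 0, 0, 0.02, 0, 0, 0, 0, 0, 0, 0.03, 0, 0, 0, 0, 0, 0, 0.04, 0, 0, 0, 0, 0, 0, 0.05, 0, 0, 0, 0, 0, -0.02, 0.04, 0, 0, 0, 0, 0, -0.04, 0.02, 0, 0, 0, 0, 0, -0.05, 0, 0, 0, 0, 0, 0, -0.05, 0, 0, 0, 0]
}}

```text
time: 11.4
tool_pos: [0.5495, 0.2101, 0.24]
eef_rot: [3.141, 0.004, 3.098]
contact_force: [0.3, 0.2, -0.2]
width: 1.0
```

Call:
{"api": "carry_out", "payload": {
  "targets": [0, 0, -0.025, 0, 0, 0, -0.185, 0, 0, -0.025, 0, 0, 0, -0.185, 0, 0, -0.025, 0, 0, 0, -0.185, 0, 0, -0.025, 0, 0, 0, -0.185, 0, 0, -0.025, 0, 0, 0, -0.185, 0, 0, -0.025, 0, 0, 0, -0.185, 0, 0, -0.025, 0, 0, 0, -0.185, 0, 0, -0.025, 0, 0, 0, -0.185]
}}

```text
time: 12.4
tool_pos: [0.5495, 0.0105, 0.2393]
eef_rot: [3.139, 0.0, 1.612]
contact_force: [0.2, -0.3, -0.4]
width: 1.001
```

Call:
{"api": "carry_out", "payload": {
  "targets": [0, 0, -0.025, 0, 0, 0, -0.185, 0, 0, -0.025, 0, 0, 0, -0.185, 0, 0, -0.025, 0, 0, 0, -0.185, 0, 0, -0.025, 0, 0, 0, -0.185, 0, 0, -0.025, 0, 0, 0, -0.185, 0, 0, -0.025, 0, 0, 0, -0.185, 0, 0, -0.025, 0, 0, 0, -0.185, 0, 0, -0.025, 0, 0, 0, -0.185]
}}

```text
time: 13.4
tool_pos: [0.5495, -0.1896, 0.2394]
eef_rot: [3.14, -0.002, 0.132]
contact_force: [0.9, 0.8, -0.0]
width: 0.998
```

```bash
cat >> h.py <<'E'
EX=np.array([.9904,.1386,0]);EY=np.array([-.1386,.9904,0]);Z=np.array([0,0,1.]);DECK=np.array([.502,-.083,.034])
def state():
    s=ctrl.get_state(); print('t',s['time'],'tcp',s['tool_pos'].round(4),'rpy',s['eef_rot'].round(3),'q',s['joint_pos'].round(2),'w',round(s['width'],3)); return s
def posts(t):
    # white round blobs on table behind slide
    g=cv2.cvtColor(t['pixels'],cv2.COLOR_BGR2GRAY).astype(float); n,l,st,c=cv2.connectedComponentsWithStats((g[145:192,232:440]>190).astype(np.uint8))
    for i in range(1,n):
        if 4<=st[i,4]<=45:
            u,v=c[i]+[232,145]; u0,v0=int(round(u)),int(round(v)); w=np.clip(g[v0-4:v0+5,u0-4:u0+5]-150,0,None); ys,xs=np.mgrid[v0-4:v0+5,u0-4:u0+5]
            q=[(w*xs).sum()/w.sum(),(w*ys).sum()/w.sum()]; print('post',np.round(q,1),st[i,4],toworld(t,q,.078)[0,:2].round(4))
def goal(R_z_tilt):  # tool rotation: tilt a forward (+) about -EY
    a=R_z_tilt; return Ro.from_rotvec(-a*EY)*Ro.from_euler('xyz',[np.pi,0,.139])
def delta(p,a):
    s=ctrl.get_state(); d=np.array(p)-s['tool_pos']; r=(goal(a)*Ro.from_euler('xyz',s['eef_rot']).inv()).as_rotvec(); print('delta',d.round(4),'rot',r.round(4),np.linalg.norm(r).round(3))
E
python3 - <<'E'
from h import *
s=state(); posts(grab('top'))
a=.873; P=np.array([.6774,-.1815,.0375]); tcp=P+13e-3*(np.sin(a)*EX-np.cos(a)*Z); so=tcp-.09*(np.sin(a)*EX-np.cos(a)*Z); print(tcp,so); delta(so,a)
E
```

```text
t 13.4 tcp [ 0.5495 -0.1896  0.2394] rpy [ 3.14e+00 -2.00e-03  1.32e-01] q [-0.43  0.15  1.28 -0.    1.7   1.01] w 0.998
post [251.2 156.1] 20 [0.6679 0.1983]
post [342.4 157.1] 21 [ 0.6673 -0.0666]
post [299.4 164.8] 18 [0.6436 0.0582]
[ 0.68726575 -0.18011935  0.0291471 ] [ 0.6189644  -0.18967768  0.08697486]
delta [ 0.0698  0.0031 -0.152 ] rot [ 0.1184 -0.8637  0.0157] 0.872
```

Call:
{"api": "carry_out", "payload": {
  "targets": [0, 0.0117, 0.0005, -0.01, 0.0197, -0.144, 0.0026, 0, 0.0117, 0.0005, -0.01, 0.0197, -0.144, 0.0026, 0, 0.0117, 0.0005, -0.01, 0.0197, -0.144, 0.0026, 0, 0.0117, 0.0005, -0.01, 0.0197, -0.144, 0.0026, 0, 0.0117, 0.0005, -0.01, 0.0197, -0.144, 0.0026, 0, 0.0117, 0.0005, -0.01, 0.0197, -0.144, 0.0026, 0, 0, 0, -0.046, 0, 0, 0, 0, 0, 0, -0.046, 0, 0, 0]
}}

```text
time: 14.45
tool_pos: [0.6201, -0.1862, 0.0867]
eef_rot: [3.124, -0.875, 0.165]
contact_force: [0.4, 0.7, 0.1]
width: 1.0
```

```bash
python3 - <<'E'
from h import *
s=state(); t=grab('top'); posts(t); f=wrist()
p=f['pixels'].copy()
for P in([.6774,-.1815,.078],[.6774,-.1815,.0]): cv2.circle(p,tuple(int(v) for v in proj(f,P)[0]),4,(0,255,0),1)
hsv=cv2.cvtColor(t['pixels'],cv2.COLOR_BGR2HSV); m=cv2.inRange(hsv,(0,0,185),(180,45,255)); k=np.zeros_like(m); k[150:245,165:228]=m[150:245,165:228]; k=cv2.morphologyEx(k,cv2.MORPH_CLOSE,np.ones((9,9)))
ys,xs=np.where(k); r=cv2.minAreaRect(np.c_[xs,ys].astype(np.float32)); print('cover',len(xs),toworld(t,r[0],.031)[0],toworld(t,cv2.boxPoints(r),.031)[:,:2].round(3).tolist())
c=cv2.resize(t['pixels'][130:270,150:400],None,fx=2.5,fy=2.5)
cv2.imwrite('pics/c4.png',np.vstack([cv2.resize(p,(400,250)),c[:,:400]])); 
a=.873; P=np.array([.6774,-.1815,.0375]); tcp=P+13e-3*(np.sin(a)*EX-np.cos(a)*Z); delta(tcp,a)
E
```

```text
t 14.45 tcp [ 0.6201 -0.1862  0.0867] rpy [ 3.124 -0.875  0.165] q [-0.67  0.05  1.97  1.01  0.72  0.09] w 1.0
post [251.2 156.1] 19 [0.6679 0.1983]
post [342.4 157.1] 21 [ 0.6673 -0.0666]
post [299.4 164.8] 16 [0.6436 0.0582]
post [403.2 175.8] 10 [ 0.6139 -0.2431]
post [370.2 180.3] 11 [ 0.5999 -0.1473]
post [423.4 189.5] 13 [ 0.5745 -0.3012]
cover 1891 [0.54749364 0.37354502 0.031     ] [[0.451, 0.42], [0.65, 0.412], [0.645, 0.327], [0.446, 0.336]]
delta [ 0.0706  0.003  -0.0504] rot [ 0.0021 -0.0082 -0.0138] 0.016
```

View pics/c4.png

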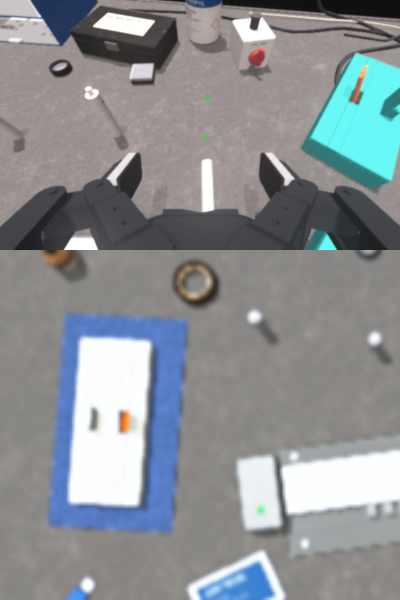

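```bash
python3 - <<'E'
from h import *
f=wrist(); S=grab('side'); p=f['pixels']
k=.625
for P in([.667,-.0665,.078],[.667,-.0665,0]): print((proj(f,P)[0]*k).round(0), proj(S,P)[0].round(0))
for x in (.62,.64,.66): print(x,(proj(f,[[x,-.18,0],[x,-.18,.075]])*k).round(0).tolist(),proj(S,[[x,-.18,0],[x,-.18,.075]]).round(0).tolist())
cv2.imwrite('pics/c5.png',np.hstack([cv2.resize(p[220:400,220:460],(400,300)),cv2.resize(S['pixels'][170:290,290:450],(400,300))]))
E
```

```text
[91. 94.] [354. 201.]
[118. 135.] [353. 217.]
0.62 [[197.0, 183.0], [197.0, 155.0]] [[363.0, 239.0], [365.0, 224.0]]
0.64 [[200.0, 167.0], [200.0, 134.0]] [[367.0, 236.0], [369.0, 222.0]]
0.66 [[203.0, 152.0], [204.0, 116.0]] [[371.0, 234.0], [373.0, 219.0]]
```

View pics/c5.png

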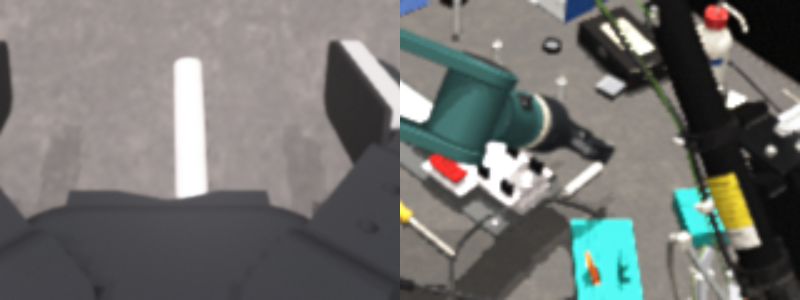

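```bash
python3 - <<'E'
from h import *
f=wrist(); S=grab('side')
print(toworld(f,[[333,257],[334,330]],.0063)[:,:2], toworld(S,[[357,247],[372,235]],.0063)[:,:2])
delta([.58,-.19,.22],0)
E
```

```text
[[ 0.65357134 -0.19135783]
 [ 0.60166923 -0.19873489]] [[ 0.57093061 -0.20296477]
 [ 0.65520194 -0.1897036 ]]
delta [-0.0413 -0.0033  0.1306] rot [-0.1158  0.8688 -0.0162] 0.877
```

Call:
{"api": "carry_out", "payload": {
  "targets": [0, 0, 0, 0.03, 0, 0, 0, 0, 0, 0, 0.03, 0, 0, 0, 0, -0.007, 0, 0.012, -0.019, 0.145, -0.0027, 0, -0.007, 0, 0.012, -0.019, 0.145, -0.0027, 0, -0.007, 0, 0.012, -0.019, 0.145, -0.0027, 0, -0.007, 0, 0.012, -0.019, 0.145, -0.0027, 0, -0.007, 0, 0.012, -0.019, 0.145, -0.0027, 0, -0.006, 0, 0.012, -0.019, 0.145, -0.0027]
}}

```text
time: 15.75
tool_pos: [0.5794, -0.1861, 0.2228]
eef_rot: [3.141, 0.003, 0.134]
contact_force: [0.1, -0.5, -0.6]
width: 0.999
```

```bash
python3 - <<'E'
from h import *
s=state(); f=wrist(); cv2.imwrite('pics/w6.png',f['pixels']); posts(grab('top'))
p=f['pixels'].copy(); 
g=cv2.cvtColor(p,cv2.COLOR_BGR2GRAY); c=proj(f,[.616,-.196,.0063])[0].astype(int); print(c)
n,l,st,ce=cv2.connectedComponentsWithStats((g>185).astype(np.uint8)); 
for i in range(1,n):
    if st[i,4]>100:
        ys,xs=np.where(l==i); r=cv2.minAreaRect(np.c_[xs,ys].astype(np.float32)); b=toworld(f,cv2.boxPoints(r),.0063)[:,:2]; cc=toworld(f,r[0],.0063)[0,:2]
        if .56<cc[0]<.7: e=[b[1]-b[0],b[2]-b[1]]; print(st[i],cc.round(4),[(np.hypot(*q).round(3),np.arctan2(q[1],q[0]).round(3)) for q in e])
E
```

```text
t 15.75 tcp [ 0.5794 -0.1861  0.2228] rpy [3.141e+00 3.000e-03 1.340e-01] q [-0.4   0.22  1.23 -0.    1.69  1.03] w 0.999
post [251.2 156.1] 20 [0.6679 0.1983]
post [342.4 157.1] 21 [ 0.6673 -0.0666]
post [299.4 164.8] 20 [0.6436 0.0582]
post [421.3 188.6] 7 [ 0.5768 -0.2952]
post [384.5 191. ] 10 [ 0.569  -0.1885]
[332 138]
[190  60  14  16 159] [ 0.6709 -0.0414] [(np.float64(0.014), np.float64(-1.437)), (np.float64(0.015), np.float64(-3.106))]
[ 40  68  17  16 155] [0.6415 0.1151] [(np.float64(0.016), np.float64(-0.782)), (np.float64(0.015), np.float64(-2.307))]
[326 116   9  71 526] [ 0.602  -0.1947] [(np.float64(0.009), np.float64(-1.412)), (np.float64(0.08), np.float64(-2.971))]
```

View pics/w6.png

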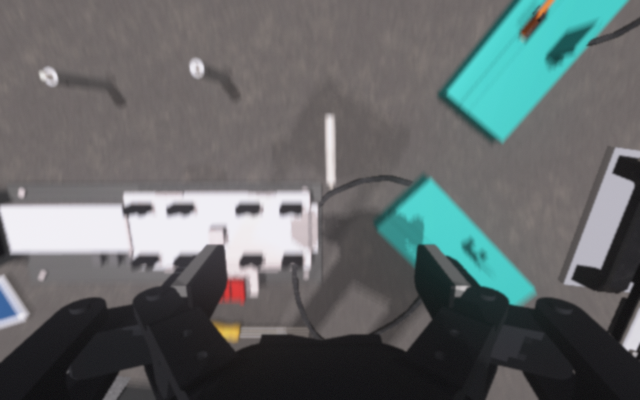

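```bash
python3 - <<'E'
from h import *
f=wrist(); S=grab('side')
print(proj(f,[[.667,-.0665,.078],[.6434,.0583,.078],DECK+.004*0*EX+[0,0,.0],DECK-.03*EX-.082*EY+.021*Z,DECK+.03*EX-.082*EY+.021*Z]).round(1))
g=cv2.cvtColor(f['pixels'],cv2.COLOR_BGR2GRAY); print(g[108:196:4,326:336].max(1))
A=[.602-.04*.985,-.1947-.04*.17,.0063];B=[.602+.04*.985,-.1947+.04*.17,.0063]
print(proj(S,[A,B]).round(1), toworld(f,[[329.5,114],[331.5,187]],.0063)[:,:2])
q=S['pixels'][215:265,335:395]; cv2.imwrite('pics/s7.png',cv2.resize(q,None,fx=10,fy=10,interpolation=cv2.INTER_CUBIC))
E
```

```text
[[194.9  69.2]
 [ 47.7  77.1]
 [219.8 232. ]
 [291.8 264.9]
 [290.3 212.2]]
[ 99 104 173 233 233 235 234 235 235 234 234 230 231 231 230 232 230 233
 234 189 182 107]
[[355.  247.8]
 [368.9 236.3]] [[ 0.64581622 -0.18758835]
 [ 0.56419539 -0.20181498]]
```

View pics/s7.png

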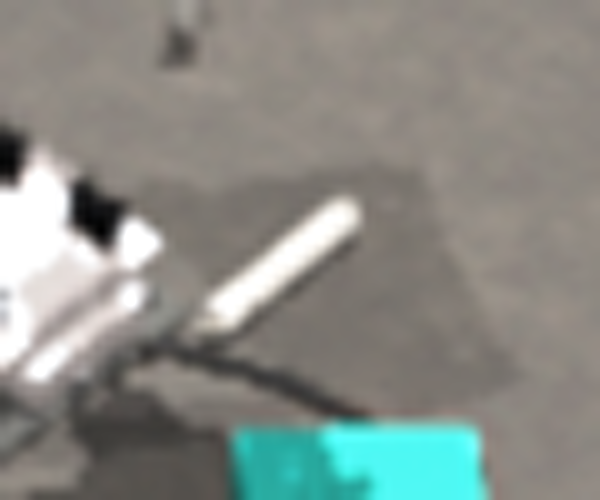

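Call:
{"api": "carry_out", "payload": {
  "targets": [0.4, 0.01, -0.002, -0.03, 0, 0, 0.018, 0.4, 0.01, -0.003, -0.03, 0, 0, 0.018, 0.4, 0.01, -0.003, -0.03, 0, 0, 0, 0.4, 0, 0, -0.03, 0, 0, 0, 0.4, 0, 0, -0.03, 0, 0, 0, 0.4, 0, 0, -0.03, 0, 0, 0, 0.4, 0, 0, -0.015, 0, 0, 0, 0.4, 0, 0, 0, 0, 0, 0]
}}

```text
time: 16.95
tool_pos: [0.6073, -0.1936, 0.0215]
eef_rot: [-3.136, 0.007, 0.17]
contact_force: [0.8, 0.1, -0.1]
width: 0.6
```

```bash
python3 - <<'E'
from h import *
s=state(); f=wrist(); p=f['pixels']; cv2.imwrite('pics/w8.png',p)
print(proj(f,[[.6455,-.1876,.0063],[.5716,-.2005,.0063]]))
E
```

```text
t 16.95 tcp [ 0.6073 -0.1936  0.0215] rpy [-3.136  0.007  0.17 ] q [-0.4   0.41  1.41  0.    1.33  1.  ] w 0.6
[[320.8295169  166.2144333 ]
 [321.12784525 295.79462861]]
```

View pics/w8.png

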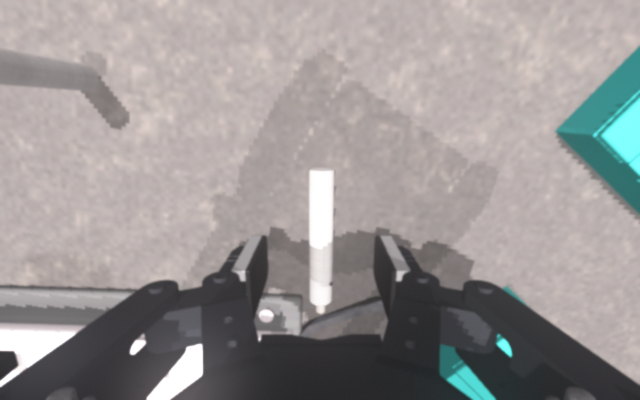

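Call:
{"api": "carry_out", "payload": {
  "targets": [0.4, -0.001, 0, -0.008, 0, 0, 0, 0.4, 0, 0, -0.006, 0, 0, 0, 0.4, 0, 0, -0.004, 0, 0, 0, 0.7, 0, 0, 0, 0, 0, 0, 1, 0, 0, 0, 0, 0, 0, 1, 0, 0, 0, 0, 0, 0, 1, 0, 0, 0, 0, 0, 0, 1, 0, 0, 0, 0, 0, 0],
  "force": 40
}}

```text
time: 18.0
tool_pos: [0.6078, -0.1938, 0.0047]
eef_rot: [-3.138, 0.005, 0.171]
contact_force: [-0.1, -0.1, 0.4]
width: 0.124
```

Call:
{"api": "carry_out", "payload": {
  "targets": [1, 0, 0, 0.015, 0, 0, 0, 1, 0, 0, 0.02, 0, 0, 0, 1, 0, 0, 0.03, 0, 0, 0, 1, 0, 0, 0.03, 0, 0, 0, 1, -0.02, 0.007, 0.005, 0, 0, -0.016, 1, -0.03, 0.01, 0, 0, 0, -0.016, 1, -0.03, 0.01, 0, 0, 0, 0, 1, 0, 0, 0, 0, 0, 0],
  "force": 60
}}

```text
time: 19.0
tool_pos: [0.5263, -0.1661, 0.1059]
eef_rot: [-3.138, 0.005, 0.139]
contact_force: [-0.3, 0.1, -0.9]
width: 0.116
```

```bash
python3 - <<'E'
from h import *
s=state(); f=wrist(); p=f['pixels']
T=s['tool_pos']; c=T+.0016*Z
print(proj(f,[c-.0023*EX+.0375*EX,c-.0023*EX-.0375*EX]).round(1))
cv2.imwrite('pics/w9.png',p[100:,100:540]); print('goal',(DECK-.082*EY+.022*Z)-T)
E
```

```text
t 19.0 tcp [ 0.5263 -0.1661  0.1059] rpy [-3.138  0.005  0.139] q [-0.41  0.15  1.55  0.    1.44  1.02] w 0.116
[[319.5 180.2]
 [319.6 320.2]]
goal [-0.0129153   0.00191015 -0.04993074]
```

View pics/w9.png

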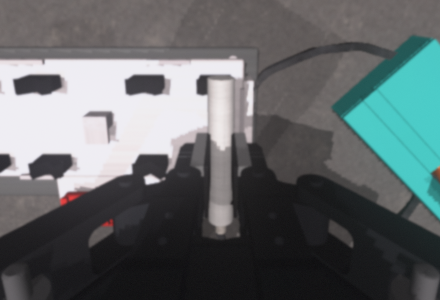

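Call:
{"api": "carry_out", "payload": {
  "targets": [1, -0.005, 0.001, -0.008, 0, 0, 0, 1, -0.0055, 0.0012, -0.01, 0, 0, 0, 1, 0, 0, -0.01, 0, 0, 0, 1, 0, 0, -0.01, 0, 0, 0, 1, 0, 0, -0.008, 0, 0, 0, 1, 0, 0, -0.004, 0, 0, 0, 1, 0, 0, -0.001, 0, 0, 0, 1, 0, 0, 0, 0, 0, 0]
}}

```text
time: 20.05
tool_pos: [0.5167, -0.1639, 0.055]
eef_rot: [-3.136, 0.006, 0.139]
contact_force: [-3.9, 3.3, 7.6]
width: 0.116
```

Call:
{"api": "carry_out", "payload": {
  "targets": [0.8, 0, 0, 0, 0, 0, 0, 0.7, 0, 0, 0, 0, 0, 0, 0.7, 0, 0, 0, 0, 0, 0, 0.7, 0, 0, 0.02, 0, 0, 0, 0.7, 0, 0, 0.03, 0, 0, 0, 0.6, 0, 0, 0.05, 0, 0, 0, 0.5, 0, 0, 0.05, 0, 0, 0, 0.4, 0, 0, 0, 0, 0, 0]
}}

```text
time: 21.05
tool_pos: [0.5197, -0.1657, 0.2092]
eef_rot: [3.14, -0.004, 0.139]
contact_force: [0.1, 0.6, -0.7]
width: 0.598
```

```bash
cat >> h.py <<'E'
def lying(f,z=.056):
    g=cv2.cvtColor(f['pixels'],cv2.COLOR_BGR2GRAY)
    for i,y in enumerate((-.082,-.036,.036,.082)):
        c=DECK+y*EY+.022*Z; q=proj(f,[c-.0375*EX,c,c+.0375*EX,c+.0375*EX+.01*EY]); print('cradle',i+1,c.round(4),q.round(1).tolist())
E
python3 - <<'E'
from h import *
s=state(); f=wrist(); lying(f); posts(grab('top'))
cv2.imwrite('pics/w10.png',f['pixels'][:,100:540])
a=.873; P=np.array([.6672,-.0665,.0375]); tcp=P+13e-3*(np.sin(a)*EX-np.cos(a)*Z); so=tcp-.1*(np.sin(a)*EX-np.cos(a)*Z); print(tcp,so);delta(so,a)
E
```

```text
t 21.05 tcp [ 0.5197 -0.1657  0.2092] rpy [ 3.14  -0.004  0.139] q [-0.41  0.08  1.42  0.    1.63  1.02] w 0.598
cradle 1 [ 0.5134 -0.1642  0.056 ] [[317.2, 225.0], [317.1, 188.6], [317.0, 149.8], [306.4, 149.8]]
cradle 2 [ 0.507  -0.1187  0.056 ] [[271.3, 225.1], [269.7, 188.6], [268.0, 149.8], [257.4, 149.8]]
cradle 3 [ 0.497  -0.0473  0.056 ] [[199.2, 225.1], [195.4, 188.7], [191.3, 149.8], [180.6, 149.8]]
cradle 4 [ 0.4906 -0.0018  0.056 ] [[153.2, 225.2], [147.9, 188.7], [142.2, 149.8], [131.5, 149.8]]
post [251.2 156.1] 20 [0.6679 0.1983]
post [342.4 157.1] 21 [ 0.6673 -0.0666]
post [299.4 164.8] 18 [0.6436 0.0582]
[ 0.67706575 -0.06511935  0.0291471 ] [ 0.60117536 -0.07573972  0.09340017]
delta [ 0.0839  0.0889 -0.1102] rot [ 0.1184 -0.8695 -0.0014] 0.878
```

View pics/w10.png

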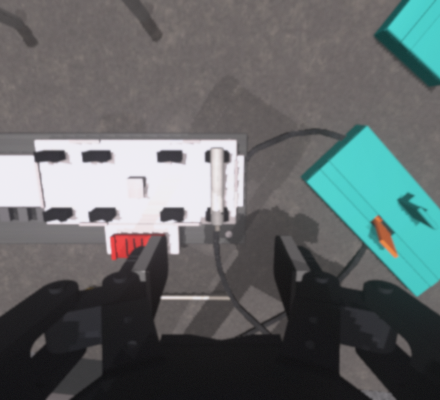

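Call:
{"api": "carry_out", "payload": {
  "targets": [0.3, 0.014, 0.0148, 0, 0.0197, -0.145, 0, 0.3, 0.014, 0.0148, 0, 0.0197, -0.145, 0, 0.3, 0.014, 0.0148, 0, 0.0197, -0.145, 0, 0.3, 0.014, 0.0148, 0, 0.0197, -0.145, 0, 0.3, 0.014, 0.0148, 0, 0.0197, -0.145, 0, 0.3, 0.014, 0.0148, 0, 0.0197, -0.145, 0, 0.3, 0, 0, -0.055, 0, 0, 0, 0.3, 0, 0, -0.055, 0, 0, 0]
}}

```text
time: 22.15
tool_pos: [0.5994, -0.0752, 0.09]
eef_rot: [-3.142, -0.87, 0.14]
contact_force: [0.8, 0.0, 0.2]
width: 0.7
```

```bash
cat >> h.py <<'E'
def head(f,P):
    # find bright blob nearest predicted head; return table x,y
    g=cv2.cvtColor(f['pixels'],cv2.COLOR_BGR2GRAY); u=proj(f,[P[0],P[1],.078])[0]; b=proj(f,[P[0],P[1],0])[0]
    n,l,st,c=cv2.connectedComponentsWithStats((g>170).astype(np.uint8)); print('pred head',u.round(1),'foot',b.round(1))
    o=sorted([(np.hypot(*(c[i]-u)),i) for i in range(1,n) if 15<st[i,4]<3000])[:3]
    for d,i in o: print('blob',c[i].round(1),st[i].tolist(),toworld(f,c[i],.078)[0,:2].round(4))
    rows=np.linspace(u,b,8)
    for x,y in rows:
        x,y=int(x),int(y)
        if 0<=y<400: print(y, x-24, g[y,max(0,x-24):x+25:3])
E
python3 - <<'E'
from h import *
s=state(); f=wrist(); head(f,[.6672,-.0665]); posts(grab('top'))
a=.873; P=np.array([.6672,-.0665,.0375]); tcp=P+13e-3*(np.sin(a)*EX-np.cos(a)*Z); delta(tcp,a)
E
```

```text
t 22.15 tcp [ 0.5994 -0.0752  0.09  ] rpy [-3.142 -0.87   0.14 ] q [-0.45 -0.1   2.1   0.93  0.57  0.32] w 0.7
pred head [321.  161.8] foot [320.8 222. ]
blob [280.8 227.4] [279, 223, 6, 10, 17] [ 0.6159 -0.0508]
blob [288.8 257.1] [287, 253, 4, 9, 29] [ 0.599  -0.0588]
blob [219.1 149.8] [216, 145, 8, 12, 37] [0.6681 0.0025]
161 297 [175 177 177 173 171 190 241 241 251 251 246 225 172 172 171 172 169]
170 297 [179 176 178 174 172 184 254 254 251 249 254 252 178 178 177 175 173]
178 296 [181 177 175 177 177 177 192 242 238 231 237 222 171 171 173 174 173]
187 296 [178 180 180 178 176 174 164 173 179 179 174 160 171 174 175 176 172]
196 296 [174 177 176 176 177 172 163 171 177 179 173 160 180 182 183 178 172]
204 296 [174 176 172 173 172 173 165 170 176 176 171 158 177 173 177 177 179]
213 296 [176 178 179 180 174 175 170 174 180 179 173 158 169 177 181 180 179]
222 296 [173 175 174 175 172 173 171 170 178 178 168 146 157 173 176 176 178]
post [251.2 156.1] 19 [0.6679 0.1983]
post [342.4 157.1] 21 [ 0.6673 -0.0666]
post [299.4 164.8] 16 [0.6436 0.0582]
post [357.8 183.5] 7 [ 0.5904 -0.1113]
post [334.  186.8] 10 [ 0.5802 -0.0426]
post [423.4 189.5] 13 [ 0.5745 -0.3012]
delta [ 0.0824  0.0074 -0.0521] rot [-0.0082 -0.019  -0.0026] 0.021
```

Call:
{"api": "carry_out", "payload": {
  "targets": [0.3, 0.0165, 0.0015, -0.0104, 0, 0, 0, 0.3, 0.0165, 0.0015, -0.0104, 0, 0, 0, 0.3, 0.0165, 0.0015, -0.0104, 0, 0, 0, 0.3, 0.0165, 0.0015, -0.0104, 0, 0, 0, 0.3, 0.0165, 0.0015, -0.0104, 0, 0, 0, 0.3, 0, 0, 0, 0, 0, 0, 0.5, 0, 0, 0, 0, 0, 0, 0.7, 0, 0, 0, 0, 0, 0],
  "force": 60
}}

```text
time: 23.25
tool_pos: [0.6835, -0.0684, 0.0423]
eef_rot: [3.14, -0.874, 0.141]
contact_force: [-0.7, -0.2, 0.8]
width: 0.316
```

Call:
{"api": "carry_out", "payload": {
  "targets": [0.8, 0, 0, 0, 0, 0, 0, 1, 0, 0, 0, 0, 0, 0, 1, 0, 0, 0, 0, 0, 0, 1, 0, 0, 0, 0, 0, 0, 1, 0, 0, 0.005, 0, 0, 0, 1, 0, 0, 0.015, 0, 0, 0, 1, 0, 0, 0.02, 0, 0, 0, 1, 0, 0, 0, 0, 0, 0]
}}

```text
time: 24.25
tool_pos: [0.6846, -0.0686, 0.0836]
eef_rot: [3.137, -0.876, 0.144]
contact_force: [-1.2, -0.6, -0.9]
width: 0.128
```

```bash
python3 - <<'E'
from h import *
s=state(); f=wrist(); cv2.imwrite('pics/w11.png',f['pixels'][60:360,160:480]); print(s['contact_force'])
E
```

```text
t 24.25 tcp [ 0.6846 -0.0686  0.0836] rpy [ 3.137 -0.876  0.144] q [-0.36  0.09  1.93  0.91  0.48  0.38] w 0.128
[-1.17303971 -0.60195242 -0.88009889]
```

View pics/w11.png

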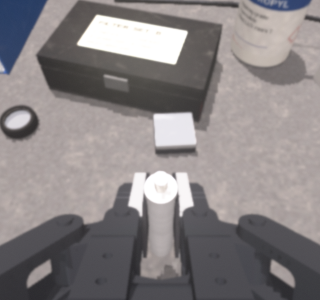

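Call:
{"api": "carry_out", "payload": {
  "targets": [1, 0, 0, -0.02, 0, 0, 0, 1, 0, 0, -0.015, 0, 0, 0, 1, 0, 0, -0.004, 0, 0, 0, 1, 0, 0, -0.001, 0, 0, 0, 1, 0, 0, 0, 0, 0, 0, 0.85, 0, 0, 0, 0, 0, 0, 0.75, 0, 0, 0, 0, 0, 0, 0.65, 0, 0, 0, 0, 0, 0]
}}

```text
time: 25.3
tool_pos: [0.6832, -0.0681, 0.0406]
eef_rot: [3.141, -0.872, 0.141]
contact_force: [0.3, -0.5, 0.8]
width: 0.352
```

```bash
python3 - <<'E'
from h import *
s=state(); f=wrist(); head(f,[.6672,-.0665]); 
a=.873; P=np.array([.6672,-.0665,.0375]); tcp=P+13e-3*(np.sin(a)*EX-np.cos(a)*Z); delta(tcp,a)
E
```

```text
t 25.3 tcp [ 0.6832 -0.0681  0.0406] rpy [ 3.141 -0.872  0.141] q [-0.36  0.16  1.96  1.07  0.43  0.2 ] w 0.352
pred head [308.9 246.2] foot [312.9 306.1]
blob [199.1 371.8] [179, 355, 37, 35, 129] [ 0.6225 -0.0409]
blob [165.8 343.6] [163, 340, 8, 8, 24] [ 0.6284 -0.028 ]
blob [158.3 143. ] [144, 135, 29, 17, 357] [0.7092 0.0111]
246 284 [ 92  74 135 187 187 185 190 255 255 255 245 246 242 230 234 255 255]
254 285 [ 71  74 171 185 178 182 186 255 255 255 255 254 252 249 255 255 255]
263 286 [ 70  83 181 181 183 177 180 171 178 190 225 244 242 221 193 179 166]
271 286 [ 68  82 155 161 164 179 184 171 175 185 190 193 191 189 182 172 166]
280 287 [ 69 151 162 162 163 182 190 173 177 184 188 189 189 184 176 166 175]
288 287 [108 168 162 163 167 174 182 174 174 181 185 185 184 181 173 160 174]
297 288 [162 154 127 114 110 128 128 161 180 184 187 187 185 180 168 161 165]
306 288 [125 107 105 103 106 115 120 152 174 181 185 184 182 174 153 136 175]
delta [-0.0063  0.003  -0.0116] rot [ 0.0003 -0.0012 -0.0017] 0.002
```

Call:
{"api": "carry_out", "payload": {
  "targets": [0.65, -0.003, -0.0004, -0.006, 0, 0, 0, 0.65, -0.003, -0.0004, -0.006, 0, 0, 0, 0.65, 0, 0, 0, 0, 0, 0, 0.8, 0, 0, 0, 0, 0, 0, 1, 0, 0, 0, 0, 0, 0, 1, 0, 0, 0, 0, 0, 0, 1, 0, 0, 0, 0, 0, 0, 1, 0, 0, 0, 0, 0, 0]
}}

```text
time: 26.35
tool_pos: [0.6777, -0.0691, 0.0295]
eef_rot: [3.141, -0.873, 0.141]
contact_force: [1.2, -0.0, -0.1]
width: 0.124
```

```bash
python3 - <<'E'
from h import *
s=state()
E
```

```text
t 26.35 tcp [ 0.6777 -0.0691  0.0295] rpy [ 3.141 -0.873  0.141] q [-0.36  0.17  1.98  1.13  0.42  0.13] w 0.124
```

Call:
{"api": "carry_out", "payload": {
  "targets": [1, 0, 0, 0.01, 0, 0, 0, 1, 0, 0, 0.02, 0, 0, 0, 1, 0, 0, 0.03, 0, 0, 0, 1, 0, 0, 0.04, 0, 0, 0, 1, -0.015, -0.004, 0.03, -0.011, 0.078, 0, 1, -0.015, -0.004, 0, -0.011, 0.078, 0, 1, -0.015, -0.004, 0, -0.0218, 0.1556, 0, 1, -0.015, -0.004, 0, -0.0218, 0.1556, 0]
}}

```text
time: 27.35
tool_pos: [0.6163, -0.0854, 0.1598]
eef_rot: [3.141, -0.396, 0.14]
contact_force: [0.5, 0.7, -1.5]
width: 0.125
```

Call:
{"api": "carry_out", "payload": {
  "targets": [1, -0.015, -0.004, 0, -0.0218, 0.1556, 0, 1, -0.015, -0.004, 0, -0.0218, 0.1556, 0, 1, -0.015, -0.004, 0, -0.0218, 0.1556, 0, 1, -0.015, -0.004, 0, -0.0218, 0.1556, 0, 1, -0.015, -0.004, 0, -0.0218, 0.1556, 0, 1, -0.015, -0.004, 0, -0.0218, 0.1556, 0, 1, -0.015, -0.004, 0, -0.0218, 0.1556, 0, 1, 0, 0, 0, 0, 0, 0]
}}

```text
time: 28.35
tool_pos: [0.5126, -0.1126, 0.1556]
eef_rot: [-3.136, 0.703, 0.144]
contact_force: [0.8, 0.1, -1.3]
width: 0.123
```

```bash
python3 - <<'E'
from h import *
s=state(); c=DECK-.036*EY+.022*Z; delta(c-.008*EX-.0104*Z,-.698)
E
```

```text
t 28.35 tcp [ 0.5126 -0.1126  0.1556] rpy [-3.136  0.703  0.144] q [-0.19  0.54  1.1  -0.26  2.16  1.16] w 0.123
delta [-0.0135 -0.0071 -0.11  ] rot [-0.0032 -0.0059 -0.0014] 0.007
```

Call:
{"api": "carry_out", "payload": {
  "targets": [1, -0.0065, -0.0035, 0, 0, 0, 0, 1, -0.007, -0.0036, -0.02, 0, 0, 0, 1, 0, 0, -0.025, 0, 0, 0, 1, 0, 0, -0.025, 0, 0, 0, 1, 0, 0, -0.02, 0, 0, 0, 1, 0, 0, -0.01, 0, 0, 0, 1, 0, 0, -0.006, 0, 0, 0, 1, 0, 0, 0, 0, 0, 0]
}}

```text
time: 29.35
tool_pos: [0.4992, -0.1201, 0.0535]
eef_rot: [-3.14, 0.699, 0.141]
contact_force: [-0.7, 0.1, -0.6]
width: 0.126
```

```bash
python3 - <<'E'
from h import *
s=state(); c=DECK-.036*EY+.022*Z; delta(c-.008*EX-.0104*Z,-.698)
f=wrist(); g=cv2.cvtColor(f['pixels'],cv2.COLOR_BGR2GRAY)
P=s['tool_pos']+.008*EX+.0104*Z+.006*Z
for d in range(-60,64,6):
    u=proj(f,P+d*1e-3*EX)[0]; print(d,u.round(0),g[int(u[1])-1:int(u[1])+2,int(u[0])-14:int(u[0])+15:4].mean(0).round(0) if 0<=u[1]<399 else '')
E
```

```text
t 29.35 tcp [ 0.4992 -0.1201  0.0535] rpy [-3.14   0.699  0.141] q [-0.21  0.59  1.23 -0.24  1.98  1.2 ] w 0.126
delta [-0.0002  0.0004 -0.0079] rot [-0.0013 -0.0007 -0.0008] 0.002
-60 [320. 311.] [ 58. 140. 124. 150. 154. 153. 148. 125.]
-54 [320. 308.] [ 57. 137. 123. 145. 153. 151. 140. 118.]
-48 [320. 305.] [ 56. 136. 126. 141. 148. 148. 147. 118.]
-42 [320. 302.] [ 55. 129. 119. 123. 125. 178. 213. 176.]
-36 [320. 299.] [ 54.  80.  94. 141. 154. 161. 156. 114.]
-30 [320. 295.] [ 52.  73. 145. 177. 181. 172. 136.  77.]
-24 [320. 292.] [ 51.  93. 166. 184. 186. 179. 151.  62.]
-18 [320. 288.] [ 48. 100. 170. 183. 185. 179. 157.  59.]
-12 [320. 284.] [ 47.  98. 172. 186. 188. 183. 160.  58.]
-6 [320. 279.] [ 48.  97. 174. 185. 187. 183. 164.  52.]
0 [320. 274.] [ 48.  94. 173. 182. 182. 181. 168.  57.]
6 [320. 269.] [ 49. 111. 168. 201. 217. 208. 169.  70.]
12 [320. 264.] [ 40. 116. 172. 193. 211. 248. 234. 114.]
18 [320. 258.] [ 42. 131. 172. 183. 186. 241. 236. 145.]
24 [320. 251.] [ 56. 142. 176. 183. 185. 188. 217. 181.]
30 [320. 244.] [ 92. 133. 177. 187. 189. 186. 175. 150.]
36 [319. 236.] [112. 136. 145. 150. 155. 152. 151. 150.]
42 [319. 228.] [128. 149. 147. 146. 148. 149. 150. 149.]
48 [319. 219.] [147. 145. 140. 157. 167. 158. 142. 145.]
54 [319. 209.] [ 47. 118. 141. 141. 142. 143. 141.  94.]
60 [319. 197.] [43. 42. 42. 42. 43. 42. 42. 44.]
```

Call:
{"api": "carry_out", "payload": {
  "targets": [1, 0, 0, -0.004, 0, 0, 0, 1, 0, 0, -0.0035, 0, 0, 0, 1, 0, 0, 0, 0, 0, 0, 0.82, 0, 0, 0, 0, 0, 0, 0.75, 0, 0, 0, 0, 0, 0, 0.7, 0, 0, 0, 0, 0, 0, 0.7, 0.007, 0.001, 0.008, 0, 0, 0, 0.7, 0.013, 0.002, 0.016, 0, 0, 0]
}}

```text
time: 30.4
tool_pos: [0.5189, -0.117, 0.0699]
eef_rot: [-3.139, 0.701, 0.141]
contact_force: [0.6, 0.0, 0.3]
width: 0.3
```

Call:
{"api": "carry_out", "payload": {
  "targets": [0.7, 0.02, 0.002, 0.024, 0, 0, 0, 0.6, 0.02, 0.002, 0.03, 0, 0, 0, 0.5, 0, 0, 0.03, 0, 0, 0, 0.4, 0, 0.01, 0.02, 0.0109, -0.0778, 0, 0.3, 0.005, 0.02, 0, 0.0218, -0.1556, 0, 0.3, 0.005, 0.02, 0, 0.0218, -0.1556, 0, 0.3, 0.005, 0.02, 0, 0.0218, -0.1556, 0, 0.3, 0, 0, 0, 0, 0, 0]
}}

```text
time: 31.4
tool_pos: [0.5727, -0.0423, 0.176]
eef_rot: [-3.141, 0.148, 0.142]
contact_force: [0.0, -0.3, -0.0]
width: 0.698
```

```bash
cat >> h.py <<'E'
def prof(f,i):
    g=cv2.cvtColor(f['pixels'],cv2.COLOR_BGR2GRAY); c=DECK+(-.082,-.036,.036,.082)[i-1]*EY+.027*Z
    for d in (-60,-48,-44,-40,-36,-32,-28,0,28,32,36,40,44,48):
        u=proj(f,c+d*1e-3*EX)[0]
        if 0<=u[1]<399 and 16<u[0]<620: print(d,u.round(0),g[int(u[1]),int(u[0])-14:int(u[0])+15:3])
E
python3 - <<'E'
from h import *
s=state(); f=wrist(); print(1);prof(f,1); print(2); prof(f,2)
posts(grab('top')); a=.873; P=np.array([.6435,.0584,.0375]); tcp=P+13e-3*(np.sin(a)*EX-np.cos(a)*Z); so=tcp-.1*(np.sin(a)*EX-np.cos(a)*Z); print(tcp,so);delta(so,a)
E
```

```text
t 31.4 tcp [ 0.5727 -0.0423  0.176 ] rpy [-3.141  0.148  0.142] q [-0.15  0.26  1.28 -0.04  1.74  1.28] w 0.698
1
-60 [432. 300.] [34 33 33 34 34 34 32 32 33 32]
-48 [433. 291.] [37 35 34 36 36 33 33 34 32 34]
-44 [434. 288.] [37 38 36 35 36 35 35 35 35 34]
-40 [435. 284.] [37 38 37 38 42 42 43 41 34 35]
-36 [435. 281.] [39 38 36 39 39 38 38 38 34 36]
-32 [436. 278.] [39 38 38 38 37 37 37 39 57 95]
-28 [437. 274.] [ 67  42  40  38  50 108 135  76 110 112]
0 [441. 250.] [155 153 116 141 170 177 168 123 169 116]
28 [446. 223.] [156 143 114 142 172 187 177 125 158 126]
32 [447. 219.] [ 47  46  92 142 167 181 174  99 142 125]
36 [447. 215.] [ 44  46  98 143 169 180 172  88 143 119]
40 [448. 211.] [ 41  45  97 118 111 109 109 129 180 121]
44 [449. 207.] [ 42  42  54  77  78  74 162 192 179 134]
48 [450. 203.] [145 144 145 146 148 168 191 185  92 100]
2
-60 [386. 300.] [106 117 118 117 114  82  80  47  36  36]
-48 [387. 291.] [107 122 232 244 173  93  40  39  38  38]
-44 [387. 288.] [ 91 137 243 242 139  46  40  42  39  38]
-40 [388. 284.] [ 78 179 244 243 137  41  43  41  39  40]
-36 [388
[... 154 characters left out ...]
43  41  40]
0 [391. 250.] [191 180 132  48  46  47  52  86  88  88]
28 [394. 223.] [186 146 114 148 179 191 178 127 176 192]
32 [395. 219.] [ 99  51  68 141 173 190 181 120  70 186]
36 [395. 215.] [ 50  48  85 139 143 140 141  89  91 189]
40 [396. 211.] [ 45  46  59  99 128 139  97  56 131 193]
44 [396. 207.] [ 44  44  45  59 133 135  57 161 192 193]
48 [397. 203.] [158 148 142 143 144 155 152 182 193 193]
post [251.2 156.1] 19 [0.6679 0.1983]
post [299.4 164.8] 18 [0.6436 0.0582]
post [318.7 176.7] 7 [0.6094 0.002 ]
post [423.4 189.4] 13 [ 0.5746 -0.3012]
[0.65336575 0.05978065 0.0291471 ] [0.57747536 0.04916028 0.09340017]
delta [ 0.0032  0.0927 -0.0812] rot [ 0.1427 -1.0128 -0.0014] 1.023
```

Call:
{"api": "carry_out", "payload": {
  "targets": [0.3, 0.0005, 0.0132, 0, 0.0204, -0.1447, 0, 0.3, 0.0005, 0.0132, 0, 0.0204, -0.1447, 0, 0.3, 0.0005, 0.0132, 0, 0.0204, -0.1447, 0, 0.3, 0.0005, 0.0132, 0, 0.0204, -0.1447, 0, 0.3, 0.0005, 0.0132, 0, 0.0204, -0.1447, 0, 0.3, 0.0005, 0.0132, -0.02, 0.0204, -0.1447, 0, 0.3, 0.0005, 0.0132, -0.03, 0.0204, -0.1447, 0, 0.3, 0, 0, -0.03, 0, 0, 0]
}}

```text
time: 32.5
tool_pos: [0.5739, 0.05, 0.0873]
eef_rot: [-3.138, -0.864, 0.14]
contact_force: [0.7, 1.2, 0.8]
width: 0.703
```

Call:
{"api": "carry_out", "payload": {
  "targets": [0.3, 0, 0, 0, 0, 0, 0, 0.3, 0, 0, 0, 0, 0, 0, 0.3, 0, 0, 0, 0, 0, 0, 0.3, 0, 0, 0, 0, 0, 0, 0.3, 0, 0, 0, 0, 0, 0, 0.3, 0, 0, 0, 0, 0, 0, 0.3, 0, 0, 0, 0, 0, 0, 0.3, 0, 0, 0, 0, 0, 0]
}}

```text
time: 33.5
tool_pos: [0.5775, 0.0493, 0.0938]
eef_rot: [-3.141, -0.874, 0.141]
contact_force: [-0.9, 0.1, 0.5]
width: 0.698
```

```bash
python3 - <<'E'
from h import *
s=state(); f=wrist(); head(f,[.6435,.0584]); posts(grab('top'))
a=.873; P=np.array([.6435,.0584,.0375]); tcp=P+13e-3*(np.sin(a)*EX-np.cos(a)*Z); delta(tcp,a)
E
```

```text
t 33.5 tcp [0.5775 0.0493 0.0938] rpy [-3.141 -0.874  0.141] q [-0.13 -0.21  2.19  0.6   0.37  0.83] w 0.698
pred head [320.3 167.8] foot [320.2 226.4]
blob [326.6 119. ] [317, 114, 20, 11, 173] [0.6908 0.0604]
blob [335.8 299.5] [332, 295, 12, 10, 55] [0.5595 0.0385]
blob [354.4 305.6] [351, 304, 7, 5, 22] [0.5578 0.0291]
167 296 [178 178 181 179 180 249 255 250 219 243 255 249 174 172 175 175 177]
176 296 [174 175 176 174 180 173 228 255 255 254 227 165 180 185 181 179 180]
184 296 [179 179 177 173 174 168 176 185 185 177 150 153 172 173 178 178 179]
192 296 [179 170 177 183 180 175 174 184 185 179 166 169 179 172 175 178 177]
201 296 [172 171 171 172 171 170 169 181 182 175 164 169 172 170 176 181 177]
209 296 [175 179 172 173 178 176 171 183 183 178 168 178 181 180 178 177 178]
217 296 [179 175 177 177 175 171 170 183 184 179 166 155 167 179 177 180 182]
226 296 [176 182 173 171 173 170 164 177 179 174 156 157 172 179 181 185 180]
post [251.2 156.1] 19 [0.6679 0.1983]
post [299.4 164.8] 15 [0.6436 0.0583]
post [314.5 188.8] 7 [0.5739 0.0139]
post [422.6 188.9] 8 [ 0.5761 -0.2991]
post [290.4 191.5] 4 [0.5655 0.0835]
delta [ 0.0759  0.0105 -0.0646] rot [-0.0002  0.0007 -0.0021] 0.002
```

Call:
{"api": "carry_out", "payload": {
  "targets": [0.3, 0.019, 0.0026, -0.0162, 0, 0, 0, 0.3, 0.019, 0.0026, -0.0162, 0, 0, 0, 0.3, 0.019, 0.0026, -0.0162, 0, 0, 0, 0.3, 0.0125, 0.0018, -0.0105, 0, 0, 0, 0.3, 0.0065, 0.0009, -0.0055, 0, 0, 0, 0.3, 0, 0, 0, 0, 0, 0, 0.5, 0, 0, 0, 0, 0, 0, 0.7, 0, 0, 0, 0, 0, 0]
}}

```text
time: 34.6
tool_pos: [0.6535, 0.0597, 0.0298]
eef_rot: [3.141, -0.875, 0.141]
contact_force: [0.2, -0.0, -0.4]
width: 0.31
```

Call:
{"api": "carry_out", "payload": {
  "targets": [0.8, 0, 0, 0, 0, 0, 0, 1, 0, 0, 0, 0, 0, 0, 1, 0, 0, 0, 0, 0, 0, 1, 0, 0, 0, 0, 0, 0, 1, 0, 0, 0, 0, 0, 0, 1, 0, 0, 0, 0, 0, 0, 1, 0, 0, 0, 0, 0, 0, 1, 0, 0, 0, 0, 0, 0]
}}

```text
time: 35.6
tool_pos: [0.6539, 0.0598, 0.0297]
eef_rot: [-3.142, -0.875, 0.141]
contact_force: [-3.0, 0.3, 4.7]
width: 0.125
```

Call:
{"api": "carry_out", "payload": {
  "targets": [1, 0, 0, 0.01, 0, 0, 0, 1, 0, 0, 0.02, 0, 0, 0, 1, 0, 0, 0.03, 0, 0, 0, 1, 0, 0, 0.04, 0, 0, 0, 1, -0.014, -0.009, 0.03, -0.011, 0.078, 0, 1, -0.014, -0.009, 0, -0.011, 0.078, 0, 1, -0.014, -0.009, 0, -0.0218, 0.1556, 0, 1, -0.014, -0.009, 0, -0.0218, 0.1556, 0]
}}

```text
time: 36.6
tool_pos: [0.596, 0.0233, 0.1584]
eef_rot: [-3.141, -0.395, 0.14]
contact_force: [0.6, 1.2, -1.3]
width: 0.126
```

Call:
{"api": "carry_out", "payload": {
  "targets": [1, -0.014, -0.01, 0, -0.0218, 0.1556, 0, 1, -0.014, -0.01, 0, -0.0218, 0.1556, 0, 1, -0.014, -0.01, 0, -0.0218, 0.1556, 0, 1, -0.014, -0.01, 0, -0.0218, 0.1556, 0, 1, -0.014, -0.01, 0, -0.0218, 0.1556, 0, 1, -0.014, -0.01, 0, -0.0218, 0.1556, 0, 1, -0.014, -0.01, 0, -0.0218, 0.1556, 0, 1, 0, 0, 0, 0, 0, 0]
}}

```text
time: 37.6
tool_pos: [0.4992, -0.0463, 0.1548]
eef_rot: [-3.136, 0.704, 0.142]
contact_force: [1.2, 0.6, -1.7]
width: 0.123
```

```bash
cat >> h.py <<'E'
def held(f,s,a=8e-3,b=.0103):
    g=cv2.cvtColor(f['pixels'],cv2.COLOR_BGR2GRAY); P=s['tool_pos']+a*EX+(b+.006)*Z
    for d in (-48,-42,-39,-36,-33,-30,-12,0,12,27,30,33,36,39,42,48):
        u=proj(f,P+d*1e-3*EX)[0]; print(d,u.round(0),g[int(u[1]),int(u[0])-14:int(u[0])+15:3] if 0<=u[1]<399 else '')
E
python3 - <<'E'
from h import *
s=state(); c=DECK+.036*EY+.022*Z; delta(c-.008*EX-.0103*Z,-.698); held(wrist(),s)
E
```

```text
t 37.6 tcp [ 0.4992 -0.0463  0.1548] rpy [-3.136  0.704  0.142] q [-0.11  0.5   1.15 -0.19  2.17  1.27] w 0.123
delta [-0.0101 -0.0021 -0.1091] rot [-0.0031 -0.0069  0.0002] 0.008
-48 [320. 305.] [ 40 127 174 183 194 206 213 220 200 129]
-42 [320. 302.] [ 39 185 236 236 235 234 233 235 233 155]
-39 [320. 300.] [ 39 176 236 236 227 221 226 234 234 176]
-36 [320. 299.] [ 39 152 221 205 152 135 153 201 233 207]
-33 [320. 297.] [ 37  92 146 125 121 120 121 132 216 207]
-30 [320. 295.] [ 37  67 123 118 120 122 121 121 186 207]
-12 [320. 283.] [ 38  45 111 123 126 127 126 122 114  66]
0 [320. 274.] [ 39  46 112 121 124 124 123 122 117  68]
12 [319. 264.] [ 30  69 114 123 129 135 152 199 177 119]
27 [319. 248.] [ 66 107 117 123 126 124 123 122 113 103]
30 [319. 245.] [ 75 109 120 125 128 128 125 124 117  79]
33 [319. 241.] [ 92 112 121 126 128 128 126 125 119 113]
36 [319. 237.] [ 94 112 120 127 130 130 129 128 121 116]
39 [319. 233.] [ 96 113 129 139 133 131 131 134 132 121]
42 [319. 229.] [102 127 123 125 125 124 124 122 122 128]
48 [319. 220.] [119 124 122 122 134 138 141 132 123 124]
```

Call:
{"api": "carry_out", "payload": {
  "targets": [1, -0.0055, -0.001, 0, 0, 0, 0, 1, -0.0055, -0.001, -0.02, 0, 0, 0, 1, 0, 0, -0.025, 0, 0, 0, 1, 0, 0, -0.025, 0, 0, 0, 1, 0, 0, -0.02, 0, 0, 0, 1, 0, 0, -0.01, 0, 0, 0, 1, 0, 0, -0.006, 0, 0, 0, 1, 0, 0, 0, 0, 0, 0]
}}

```text
time: 38.65
tool_pos: [0.4887, -0.0482, 0.0534]
eef_rot: [-3.139, 0.697, 0.141]
contact_force: [0.1, -0.1, -1.3]
width: 0.12
```

```bash
python3 - <<'E'
from h import *
s=state(); c=DECK+.036*EY+.022*Z; delta(c-.008*EX-.0103*Z,-.698)
E
```

```text
t 38.65 tcp [ 0.4887 -0.0482  0.0534] rpy [-3.139  0.697  0.141] q [-0.11  0.56  1.28 -0.17  1.98  1.31] w 0.12
delta [ 0.0004 -0.0003 -0.0077] rot [-0.0019  0.0004 -0.0002] 0.002
```

Call:
{"api": "carry_out", "payload": {
  "targets": [1, 0, 0, -0.004, 0, 0, 0, 1, 0, 0, -0.0035, 0, 0, 0, 1, 0, 0, 0, 0, 0, 0, 0.82, 0, 0, 0, 0, 0, 0, 0.75, 0, 0, 0, 0, 0, 0, 0.72, 0, 0, 0, 0, 0, 0, 0.72, 0.007, 0.001, 0.008, 0, 0, 0, 0.72, 0.013, 0.002, 0.016, 0, 0, 0]
}}

```text
time: 39.65
tool_pos: [0.5084, -0.0452, 0.0698]
eef_rot: [-3.139, 0.7, 0.141]
contact_force: [-0.2, -0.3, 0.2]
width: 0.285
```

Call:
{"api": "carry_out", "payload": {
  "targets": [0.7, 0.02, 0.002, 0.024, 0, 0, 0, 0.6, 0.02, 0.002, 0.03, 0, 0, 0, 0.5, 0, 0, 0.03, 0, 0, 0, 0.4, 0, 0.02, 0.02, 0.0109, -0.0778, 0, 0.3, 0.005, 0.03, 0, 0.0218, -0.1556, 0, 0.3, 0.005, 0.03, 0, 0.0218, -0.1556, 0, 0.3, 0.005, 0.03, 0, 0.0218, -0.1556, 0, 0.3, 0, 0, 0, 0, 0, 0]
}}

```text
time: 40.65
tool_pos: [0.5623, 0.0705, 0.1762]
eef_rot: [-3.14, 0.145, 0.143]
contact_force: [1.1, -0.6, -0.5]
width: 0.704
```

```bash
python3 - <<'E'
from h import *
s=state(); f=wrist(); 
for i in (1,2,3): print(i);prof(f,i)
posts(grab('top')); a=.873; P=np.array([.6677,.198,.0375]); tcp=P+13e-3*(np.sin(a)*EX-np.cos(a)*Z); so=tcp-.1*(np.sin(a)*EX-np.cos(a)*Z); print(tcp,so);delta(so,a)
E
```

```text
t 40.65 tcp [0.5623 0.0705 0.1762] rpy [-3.14   0.145  0.143] q [ 0.03  0.25  1.3  -0.01  1.74  1.46] w 0.704
1
-60 [543. 306.] [ 39  39  55  96 110 111 112 107 108 107]
-48 [546. 296.] [110 108 111 107 107 108 107 106 107 108]
-44 [548. 293.] [109 108 113 109 106 111 110 108 110 109]
-40 [549. 290.] [110 108 108 108 177 189 116 110 106 109]
-36 [550. 287.] [111 109 107 138 219 227 222 127 108 107]
-32 [551. 283.] [108 107 134 201 231 239 236 134 110 108]
-28 [552. 280.] [ 53  71 133 193 229 239 238 156 106 109]
0 [561. 256.] [188 149 138 190 228 239 235 159 116 111]
28 [571. 229.] [187 109 159 209 235 240 236 146 112 114]
32 [573. 225.] [ 56  90 145 197 229 239 238 168 107 109]
36 [574. 221.] [ 52  82 136 190 226 239 238 191 110 109]
40 [575. 217.] [ 50  91 145 161 152 132 131 117 108 110]
44 [577. 213.] [ 46  88 115 170 123 111 109 107 108 107]
48 [578. 209.] [212 227 240 226 115 112 108 107 108 107]
2
-60 [497. 305.] [39 39 39 40 40 42 40 41 40 40]
-48 [500. 296.] [45 45 45 44 47 49 49 48 44 44]
-44 [501. 293.] [47 46 47 47 48 50 49 49 46 45]
-40 [502. 290.] [48 47 48 47 48 48 47 
[... 870 characters left out ...]
]
-28 [431. 279.] [82 39 40 40 41 42 42 42 44 45]
0 [435. 255.] [ 61 138 113 137 165 174 161 175 181 181]
28 [440. 229.] [144 122 106 138 166 182 172 149 179 184]
32 [440. 225.] [ 47  46  89 140 168 182 171  99 157 186]
36 [441. 221.] [ 45  48  96 128 128 119 122  77 164 188]
40 [442. 217.] [ 43  45  67  91 123 143  74  92 166 187]
44 [443. 213.] [ 44  45  44  58 117 127 143 184 185 185]
48 [443. 209.] [136 135 134 135 137 150 182 186 186 186]
post [251.1 156.1] 16 [0.6679 0.1985]
post [270.6 181. ] 8 [0.5956 0.1408]
post [423.4 189.5] 13 [ 0.5745 -0.3012]
[0.67756575 0.19938065 0.0291471 ] [0.60167536 0.18876028 0.09340017]
delta [ 0.0381  0.1201 -0.0813] rot [ 0.1417 -1.0107 -0.002 ] 1.021
```

Call:
{"api": "carry_out", "payload": {
  "targets": [0.3, 0.0054, 0.0172, 0, 0.0203, -0.1444, 0, 0.3, 0.0054, 0.0172, 0, 0.0203, -0.1444, 0, 0.3, 0.0054, 0.0172, 0, 0.0203, -0.1444, 0, 0.3, 0.0054, 0.0172, 0, 0.0203, -0.1444, 0, 0.3, 0.0054, 0.0172, 0, 0.0203, -0.1444, 0, 0.3, 0.0054, 0.0172, 0, 0.0203, -0.1444, 0, 0.3, 0.0054, 0.0172, -0.03, 0.0203, -0.1444, 0, 0.3, 0, 0, -0.05, 0, 0, 0]
}}

```text
time: 41.75
tool_pos: [0.601, 0.1893, 0.0924]
eef_rot: [3.141, -0.872, 0.143]
contact_force: [1.0, -0.8, -0.1]
width: 0.7
```

Call:
{"api": "carry_out", "payload": {
  "targets": [0.3, 0, 0, 0, 0, 0, 0, 0.3, 0, 0, 0, 0, 0, 0, 0.3, 0, 0, 0, 0, 0, 0, 0.3, 0, 0, 0, 0, 0, 0, 0.3, 0, 0, 0, 0, 0, 0, 0.3, 0, 0, 0, 0, 0, 0, 0.3, 0, 0, 0, 0, 0, 0, 0.3, 0, 0, 0, 0, 0, 0]
}}

```text
time: 42.75
tool_pos: [0.6013, 0.1891, 0.0937]
eef_rot: [-3.141, -0.872, 0.141]
contact_force: [-0.2, 0.2, 0.1]
width: 0.701
```

```bash
python3 - <<'E'
from h import *
s=state(); f=wrist(); head(f,[.6677,.198]); posts(grab('top'))
a=.873; P=np.array([.6677,.198,.0375]); tcp=P+13e-3*(np.sin(a)*EX-np.cos(a)*Z); delta(tcp,a)
E
```

```text
t 42.75 tcp [0.6013 0.1891 0.0937] rpy [-3.141 -0.872  0.141] q [ 0.26 -0.07  2.06 -0.33  0.29  1.96] w 0.701
pred head [320.6 167.1] foot [320.5 225.7]
blob [319.9 168.3] [311, 159, 19, 18, 202] [0.6666 0.1983]
blob [355.2 101.8] [345, 100, 21, 5, 83] [0.737  0.1807]
blob [357.4  69.2] [300, 65, 114, 9, 334] [0.7801 0.1822]
167 296 [102 104 106 104 103 160 233 157 137 142 231 183 111 107 108 108 102]
175 296 [105 101 100 101 103 103 175 228 221 215 187 100 104 106 108 109 109]
183 296 [103 103 102 104 106 100 102 106 108 107  99  77 101 104 109 112 114]
192 296 [103 103 102 105 108 103 101 107 110 107  99  97 102 102 103 109 107]
200 296 [101 102 103 103 106 107 100 105 108 106  98  98 110 112 112 108 109]
208 296 [104 107 102 104 106 100 100 106 108 107  99 102 106 103 102 105 107]
217 296 [104 101 101 104 105 101 100 108 110 107  98  93  97 103 105 103 103]
225 296 [103 105 103 100 101 102  97 105 108 104  94  91 101 107 105 103 107]
post [251.2 156.1] 19 [0.6679 0.1983]
post [264.6 179.9] 8 [0.5987 0.1582]
post [240.5 183.1] 13 [0.589  0.2276]
post [424.2 190.2] 10 [ 0.5725 -0.3038]
delta [ 0.0763  0.0103 -0.0646] rot [-0.0001 -0.001  -0.0022] 0.002
```

Call:
{"api": "carry_out", "payload": {
  "targets": [0.3, 0.019, 0.0026, -0.0162, 0, 0, 0, 0.3, 0.019, 0.0026, -0.0162, 0, 0, 0, 0.3, 0.019, 0.0026, -0.0162, 0, 0, 0, 0.3, 0.0125, 0.0018, -0.0105, 0, 0, 0, 0.3, 0.0065, 0.0009, -0.0055, 0, 0, 0, 0.3, 0, 0, 0, 0, 0, 0, 0.5, 0, 0, 0, 0, 0, 0, 0.7, 0, 0, 0, 0, 0, 0]
}}

```text
time: 43.85
tool_pos: [0.6774, 0.2008, 0.0321]
eef_rot: [3.14, -0.869, 0.141]
contact_force: [0.6, 0.4, 0.6]
width: 0.311
```

Call:
{"api": "carry_out", "payload": {
  "targets": [0.8, 0, 0, 0, 0, 0, 0, 1, 0, 0, 0, 0, 0, 0, 1, 0, 0, 0, 0, 0, 0, 1, 0, 0, 0, 0, 0, 0, 1, 0, 0, 0, 0, 0, 0, 1, 0, 0, 0, 0, 0, 0, 1, 0, 0, 0, 0, 0, 0, 1, 0, 0, 0, 0, 0, 0]
}}

```text
time: 44.85
tool_pos: [0.6778, 0.2008, 0.0319]
eef_rot: [3.14, -0.869, 0.141]
contact_force: [-2.1, 0.2, 5.5]
width: 0.126
```

Call:
{"api": "carry_out", "payload": {
  "targets": [1, 0, 0, 0.01, 0, 0, 0, 1, 0, 0, 0.02, 0, 0, 0, 1, 0, 0, 0.03, 0, 0, 0, 1, 0, 0, 0.04, 0, 0, 0, 1, -0.015, -0.017, 0.03, -0.011, 0.078, 0, 1, -0.0165, -0.0175, 0, -0.011, 0.078, 0, 1, -0.0165, -0.0175, 0, -0.0218, 0.1556, 0, 1, -0.0165, -0.0175, 0, -0.0218, 0.1556, 0]
}}

```text
time: 45.85
tool_pos: [0.6113, 0.1306, 0.1606]
eef_rot: [3.141, -0.389, 0.14]
contact_force: [0.8, -0.3, -1.6]
width: 0.125
```

Call:
{"api": "carry_out", "payload": {
  "targets": [1, -0.0165, -0.0175, 0, -0.0218, 0.1556, 0, 1, -0.0165, -0.0175, 0, -0.0218, 0.1556, 0, 1, -0.0165, -0.0175, 0, -0.0218, 0.1556, 0, 1, -0.0165, -0.0175, 0, -0.0218, 0.1556, 0, 1, -0.0165, -0.0175, 0, -0.0218, 0.1556, 0, 1, -0.0165, -0.0175, 0, -0.0218, 0.1556, 0, 1, -0.0165, -0.0175, 0, -0.0218, 0.1556, 0, 1, 0, 0, 0, 0, 0, 0]
}}

```text
time: 46.85
tool_pos: [0.4971, 0.0081, 0.1573]
eef_rot: [-3.14, 0.71, 0.14]
contact_force: [0.0, 0.9, -1.3]
width: 0.123
```

```bash
python3 - <<'E'
from h import *
s=state(); c=DECK+.082*EY+.022*Z; delta(c-.0056*EX-.0105*Z,-.698); held(wrist(),s,.0056,.0105)
E
```

```text
t 46.85 tcp [0.4971 0.0081 0.1573] rpy [-3.14  0.71  0.14] q [-0.03  0.5   1.15 -0.13  2.19  1.37] w 0.123
delta [-0.012  -0.0107 -0.1118] rot [ 0.0003 -0.0121 -0.0003] 0.012
-48 [320. 306.] [ 36  45  51  59  51  51 127 132 132 129]
-42 [320. 303.] [ 36  46  55  61  61  46 124 143 137 132]
-39 [320. 302.] [ 37  46  57  60  80  85 169 216 221 198]
-36 [320. 300.] [ 38  44  58  79 113 120 131 170 232 217]
-33 [320. 298.] [ 37  42  61  97 118 123 123 133 221 217]
-30 [320. 297.] [ 37  42  77 112 120 125 123 117 153 192]
-12 [320. 286.] [ 37  45 108 121 125 129 127 124 115  70]
0 [320. 277.] [ 39  42 111 119 121 125 124 123 116  67]
12 [320. 267.] [ 34  66 113 123 148 199 197 157 122  91]
27 [319. 252.] [ 53 104 117 122 126 129 127 124 120 141]
30 [319. 248.] [ 71 106 117 126 128 130 130 125 119 111]
33 [319. 245.] [ 84 112 120 125 128 130 129 128 121 113]
36 [319. 241.] [ 94 112 118 125 128 131 131 127 120 114]
39 [319. 237.] [ 96 113 126 136 141 141 141 137 124 116]
42 [319. 233.] [101 126 124 123 125 126 125 124 126 130]
48 [319. 225.] [121 123 122 119 137 144 132 125 123 123]
```

Call:
{"api": "carry_out", "payload": {
  "targets": [1, -0.006, -0.005, 0, 0, 0, 0, 1, -0.006, -0.0055, -0.022, 0, 0, 0, 1, 0, 0, -0.025, 0, 0, 0, 1, 0, 0, -0.025, 0, 0, 0, 1, 0, 0, -0.02, 0, 0, 0, 1, 0, 0, -0.01, 0, 0, 0, 1, 0, 0, -0.006, 0, 0, 0, 1, 0, 0, 0, 0, 0, 0]
}}

```text
time: 47.9
tool_pos: [0.4857, -0.0018, 0.0536]
eef_rot: [3.141, 0.703, 0.141]
contact_force: [-0.8, 0.7, -0.4]
width: 0.122
```

```bash
python3 - <<'E'
from h import *
s=state(); c=DECK+.082*EY+.022*Z; delta(c-.0056*EX-.0105*Z,-.698)
E
```

```text
t 47.9 tcp [ 0.4857 -0.0018  0.0536] rpy [3.141 0.703 0.141] q [-0.04  0.56  1.29 -0.13  1.99  1.38] w 0.122
delta [-0.0006 -0.0008 -0.0081] rot [ 0.0009 -0.0051 -0.0018] 0.005
```

Call:
{"api": "carry_out", "payload": {
  "targets": [1, 0, -0.0005, -0.004, 0, 0, 0, 1, 0, 0, -0.0035, 0, 0, 0, 1, 0, 0, 0, 0, 0, 0, 0.82, 0, 0, 0, 0, 0, 0, 0.75, 0, 0, 0, 0, 0, 0, 0.72, 0, 0, 0, 0, 0, 0, 0.72, 0.007, 0.001, 0.008, 0, 0, 0, 0.72, 0.013, 0.002, 0.016, 0, 0, 0]
}}

```text
time: 48.9
tool_pos: [0.5054, 0.0007, 0.07]
eef_rot: [-3.141, 0.705, 0.141]
contact_force: [0.1, 0.7, -0.9]
width: 0.282
```

Call:
{"api": "carry_out", "payload": {
  "targets": [0.7, 0.02, 0.002, 0.024, 0, 0, 0, 0.6, 0.02, 0.002, 0.03, 0, 0, 0, 0.5, 0, 0, 0.03, 0, 0, 0, 0.4, -0.01, 0, 0.02, 0.0109, -0.0778, 0, 0.3, -0.01, 0, 0, 0.0218, -0.1556, 0, 0.3, -0.01, 0, 0, 0.0218, -0.1556, 0, 0.3, -0.01, 0, 0, 0.0218, -0.1556, 0, 0.3, 0, 0, 0, 0.0218, -0.1556, 0]
}}

```text
time: 49.9
tool_pos: [0.5057, 0.0047, 0.1758]
eef_rot: [3.14, -0.011, 0.14]
contact_force: [-0.3, -0.2, 0.3]
width: 0.703
```

```bash
python3 - <<'E'
from h import *
s=state(); f=wrist(); cv2.imwrite('pics/w12.png',f['pixels'])
for i in (1,2,3,4): print(i);prof(f,i)
bt=DECK-.064*EX+.016*Z; print(bt); delta(bt+.03*Z,0)
E
```

```text
t 49.9 tcp [0.5057 0.0047 0.1758] rpy [ 3.14  -0.011  0.14 ] q [-0.1  -0.    1.57  0.    1.56  1.33] w 0.703
1
-60 [504. 274.] [110 109 109 106 107 107 109 105 103 106]
-48 [506. 262.] [111 109 107 107 108 107 107 105 107 106]
-44 [507. 258.] [116 113 113 111 109 110 108 108 106 107]
-40 [508. 254.] [130 114 114 113 159 141 109 108 108 107]
-36 [508. 250.] [115 114 113 138 202 168 134 110 107 108]
-32 [509. 246.] [110 113 147 207 232 230 214 113 108 107]
-28 [510. 241.] [ 70  84 154 213 235 237 232 120 111 110]
0 [515. 211.] [151 128 152 205 234 237 230 146 109 108]
28 [520. 179.] [125 115 147 207 235 237 236 174 111 110]
32 [521. 175.] [ 57  73 145 204 234 237 236 157 113 111]
36 [522. 170.] [ 55  76 147 202 233 237 234 144 112 110]
40 [522. 165.] [102  97 153 200 225 225 212 106  82 102]
44 [523. 160.] [228 221 216 218 222 216 102  66  67  71]
48 [524. 155.] [231 232 232 233 232 231 153 108 108 104]
2
-60 [454. 274.] [ 68 132  96  78  92 107 107 106 106  94]
-48 [455. 262.] [123 187  91  80 105 111 111 113 113 107]
-44 [456. 258.] [198 219 124  96 107 114 115 114 114 111]
-40 [456.
[... 1634 characters left out ...]
5 118 117 116 109  93  83]
-36 [324. 250.] [114 116 116 129 149 154 136 102  85  83]
-32 [324. 245.] [119 113 110 145 170 175 156 105  88 105]
-28 [324. 241.] [160  88  73 144 171 177 156  99  65 129]
0 [325. 211.] [217 221 222 212 231 233 218 163 223 238]
28 [325. 179.] [233 218 191 195 228 233 210 146 149 208]
32 [325. 174.] [216  68  78 195 230 236 215 147  63  79]
36 [325. 170.] [215  60  75 193 228 234 213 148  61  83]
40 [325. 165.] [232 163 151 178 172 179 150 160 150 204]
44 [325. 160.] [238 235 233 233 180 185 153 223 234 237]
48 [325. 155.] [233 233 233 233 212 203 215 228 233 232]
[ 0.4386144 -0.0918704  0.05     ]
delta [-0.0633 -0.0966 -0.095 ] rot [ 0.0002  0.0098 -0.0011] 0.01
```

View pics/w12.png

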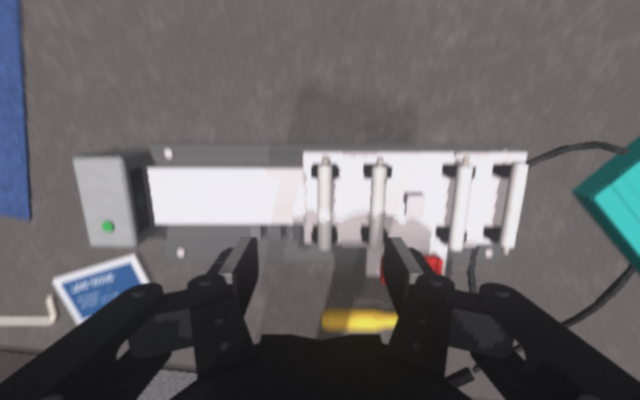

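Call:
{"api": "carry_out", "payload": {
  "targets": [1, -0.0127, -0.0193, 0, 0, 0.004, 0, 1, -0.0127, -0.0193, 0, 0, 0, 0, 1, -0.0127, -0.0193, 0, 0, 0, 0, 1, -0.0127, -0.0193, 0, 0, 0, 0, 1, -0.0127, -0.0193, 0, 0, 0, 0, 1, 0, 0, -0.04, 0, 0, 0, 1, 0, 0, -0.04, 0, 0, 0, 1, 0, 0, 0, 0, 0, 0]
}}

```text
time: 50.95
tool_pos: [0.4398, -0.0912, 0.0912]
eef_rot: [-3.138, 0.008, 0.14]
contact_force: [-0.2, -0.6, 1.1]
width: 0.0
```

Call:
{"api": "carry_out", "payload": {
  "targets": [1, 0, 0, -0.015, 0, 0, 0, 1, 0, 0, -0.015, 0, 0, 0, 1, 0, 0, 0, 0, 0, 0, 1, 0, 0, 0, 0, 0, 0, 1, 0, 0, 0, 0, 0, 0, 1, 0, 0, 0, 0, 0, 0, 1, 0, 0, 0, 0, 0, 0, 1, 0, 0, 0, 0, 0, 0]
}}

```text
time: 51.95
tool_pos: [0.442, -0.0918, 0.064]
eef_rot: [3.141, 0.0, 0.14]
contact_force: [0.1, 0.1, -0.4]
width: 0.002
```

```bash
python3 - <<'E'
from h import *
s=state(); bt=DECK-.064*EX+.016*Z; delta(bt,0)
f=wrist(); hsv=cv2.cvtColor(f['pixels'],cv2.COLOR_BGR2HSV); m=cv2.inRange(hsv,(0,150,60),(6,255,255))|cv2.inRange(hsv,(172,150,60),(180,255,255)); ys,xs=np.where(m); print(len(xs),xs.min(),xs.max(),ys.min(),ys.max()); print(proj(f,[bt+.023*EY,bt-.023*EY,bt+.013*EX+.023*EY,bt+.013*EX-.023*EY]).round(0))
E
```

```text
t 51.95 tcp [ 0.442  -0.0918  0.064 ] rpy [3.141 0.    0.14 ] q [-0.33 -0.03  1.84 -0.    1.34  1.1 ] w 0.002
delta [-0.0034 -0.     -0.014 ] rot [ 0.0006 -0.0003 -0.0013] 0.001
2850 266 370 219 266
[[276. 244.]
 [361. 244.]
 [275. 221.]
 [362. 221.]]
```

Call:
{"api": "carry_out", "payload": {
  "targets": [1, -0.0034, 0, -0.006, 0, 0, 0, 1, 0, 0, -0.006, 0, 0, 0, 1, 0, 0, -0.004, 0, 0, 0, 1, 0, 0, -0.003, 0, 0, 0, 1, 0, 0, -0.003, 0, 0, 0, 1, 0, 0, -0.0015, 0, 0, 0, 1, 0, 0, 0, 0, 0, 0, 1, 0, 0, 0, 0, 0, 0]
}}

```text
time: 53.0
tool_pos: [0.4381, -0.0917, 0.0419]
eef_rot: [3.141, 0.002, 0.141]
contact_force: [-5.9, 1.9, 12.8]
width: -0.004
```

Call:
{"api": "carry_out", "payload": {
  "targets": [1, -0.0004, 0.003, 0, 0, 0, 0, 1, -0.0008, 0.006, 0, 0, 0, 0, 1, -0.0014, 0.0099, 0, 0, 0, 0, 1, -0.0014, 0.0099, 0, 0, 0, 0, 1, -0.0014, 0.0099, 0, 0, 0, 0, 1, -0.0014, 0.0099, 0, 0, 0, 0, 1, -0.0014, 0.0099, 0, 0, 0, 0, 1, -0.0014, 0.0099, 0, 0, 0, 0]
}}

```text
time: 54.0
tool_pos: [0.4289, -0.0244, 0.0419]
eef_rot: [3.138, 0.001, 0.14]
contact_force: [-4.9, -3.3, 11.4]
width: 0.002
```

Call:
{"api": "carry_out", "payload": {
  "targets": [1, -0.0014, 0.0099, 0, 0, 0, 0, 1, -0.0014, 0.0099, 0, 0, 0, 0, 1, -0.0014, 0.0099, 0, 0, 0, 0, 1, -0.0014, 0.0099, 0, 0, 0, 0, 1, -0.0014, 0.0099, 0, 0, 0, 0, 1, -0.0011, 0.008, 0, 0, 0, 0, 1, -0.0008, 0.006, 0, 0, 0, 0, 1, 0, 0, 0, 0, 0, 0]
}}

```text
time: 55.0
tool_pos: [0.4199, 0.0403, 0.0419]
eef_rot: [3.141, 0.001, 0.141]
contact_force: [-7.6, 1.3, 11.6]
width: -0.001
```

```bash
cat >> h.py <<'E'
def btn(n='top'):
    F=grab('top') if n=='top' else wrist(); hsv=cv2.cvtColor(F['pixels'],cv2.COLOR_BGR2HSV); m=cv2.inRange(hsv,(0,150,60),(6,255,255))|cv2.inRange(hsv,(172,150,60),(180,255,255))
    if n=='top': m[:200]=0;m[262:]=0;m[:,:250]=0;m[:,400:]=0
    n_,l,st,c=cv2.connectedComponentsWithStats(m)
    if n_<2: print('no red'); return
    i=1+st[1:,4].argmax(); ys,xs=np.where(l==i); w=toworld(F,[xs.mean(),ys.mean()],.05)[0]; r=w-(DECK-.064*EX+.016*Z); print('btn',len(xs),w.round(4),'slide x,y',(r@EX).round(4),(r@EY).round(4))
E
python3 - <<'E'
from h import *
s=state(); print(s['contact_force']); r=s['tool_pos']-(DECK-.064*EX); print(r@EX,r@EY); btn(); btn('w')
E
```

```text
t 55.0 tcp [0.4199 0.0403 0.0419] rpy [3.141e+00 1.000e-03 1.410e-01] q [-0.04 -0.08  1.93 -0.    1.29  1.39] w -0.001
[-7.60079068  1.33119704 11.62430546]
-0.00022978815903630426 0.13352995666162995
no red
btn 3302 [0.4274 0.0417 0.05  ] slide x,y 0.0074 0.1339
```

Call:
{"api": "carry_out", "payload": {
  "targets": [1, -0.0003, 0.002, 0, 0, 0, 0, 1, -0.0003, 0.002, 0, 0, 0, 0, 1, -0.0003, 0.002, 0, 0, 0, 0, 1, -0.0003, 0.002, 0, 0, 0, 0, 1, -0.0003, 0.002, 0, 0, 0, 0, 1, -0.0003, 0.002, 0, 0, 0, 0, 1, 0, 0, 0, 0, 0, 0, 1, 0, 0, 0, 0, 0, 0]
}}

```text
time: 56.1
tool_pos: [0.4201, 0.0508, 0.042]
eef_rot: [3.138, -0.003, 0.14]
contact_force: [-0.7, -4.0, 6.8]
width: 0.001
```

```bash
python3 - <<'E'
from h import *
s=state(); print(s['contact_force']); r=s['tool_pos']-(DECK-.064*EX); print(r@EX,r@EY); btn('w')
E
```

```text
t 56.1 tcp [0.4201 0.0508 0.042 ] rpy [ 3.138e+00 -3.000e-03  1.400e-01] q [-0.01 -0.08  1.93 -0.    1.29  1.42] w 0.001
[-0.72226304 -4.0028423   6.84029889]
0.0014526938800309816 0.1438842481706428
btn 3092 [0.4268 0.0466 0.05  ] slide x,y 0.0075 0.1388
```

Call:
{"api": "carry_out", "payload": {
  "targets": [1, -0.0003, 0.002, 0, 0, 0, 0, 1, -0.0003, 0.002, 0, 0, 0, 0, 1, 0, 0, 0, 0, 0, 0, 1, 0, 0, 0.004, 0, 0, 0, 1, 0, 0, 0.006, 0, 0, 0, 1, 0, 0, 0.01, 0, 0, 0, 1, 0, 0, 0.03, 0, 0, 0, 1, 0, 0, 0.04, 0, 0, 0]
}}

```text
time: 57.15
tool_pos: [0.416, 0.0564, 0.1299]
eef_rot: [-3.141, 0.005, 0.141]
contact_force: [0.3, -0.5, -0.5]
width: 0.002
```

Call:
{"api": "carry_out", "payload": {
  "targets": [1, 0, 0, 0.03, 0, 0, 0, 1, -0.02, 0, 0.03, 0, 0, 0, 1, -0.03, 0, 0.01, 0, 0, 0, 1, -0.03, 0, 0, 0, 0, 0, 1, 0, 0, 0, 0, 0, 0, 1, 0, 0, 0, 0, 0, 0, 1, 0, 0, 0, 0, 0, 0, 1, 0, 0, 0, 0, 0, 0]
}}

```text
time: 58.15
tool_pos: [0.338, 0.0561, 0.2002]
eef_rot: [3.141, 0.002, 0.14]
contact_force: [-0.6, 1.8, -0.6]
width: 0.0
```

```bash
python3 - <<'E'
from h import *
import h
s=state(); print(s['contact_force']); btn('w'); f=wrist()
h.DECK=DECK+.14*EY
for i in (1,2,3,4): print(i);prof(f,i)
cv2.imwrite('pics/w13.png',f['pixels'])
t=grab('top'); hsv=cv2.cvtColor(t['pixels'],cv2.COLOR_BGR2HSV); m=cv2.inRange(hsv,(0,0,185),(180,45,255)); k=np.zeros_like(m); k[150:245,165:228]=m[150:245,165:228]; k=cv2.morphologyEx(k,cv2.MORPH_CLOSE,np.ones((9,9)))
ys,xs=np.where(k); r=cv2.minAreaRect(np.c_[xs,ys].astype(np.float32)); print('cover',len(xs),toworld(t,r[0],.031)[0])
E
```

```text
t 58.15 tcp [0.338  0.0561 0.2002] rpy [3.141e+00 2.000e-03 1.400e-01] q [-0.   -0.39  1.84 -0.    1.69  1.43] w 0.0
[-0.62134687  1.76132614 -0.57996759]
btn 1528 [0.4199 0.0468 0.05  ] slide x,y 0.0007 0.14
1
-60 [440.  90.] [119 118 120 120 119 119 120 119 118 118]
-48 [441.  75.] [123 123 102 102 120 125 126 126  97  82]
-44 [442.  70.] [237 202 165 177 177 221 235 238 234 131]
-40 [442.  65.] [189 162 154 155 178 204 192 227 224 131]
-36 [443.  60.] [ 41  39  63  91 136 150  96 145 177 132]
-32 [443.  54.] [ 45  49 148 222 238 239 234 118 137 227]
-28 [444.  49.] [ 45  46 132 214 238 239 237 152  86 216]
0 [448.  11.] [228 154 149 213 237 237 232 219 176 231]
2
-60 [386.  90.] [127 185 238 238 189 124 124 124 122 123]
-48 [387.  75.] [234 235 233 221 169 125 125 128 129 127]
-44 [387.  70.] [239 237 198 188 188 188 191 229 239 238]
-40 [387.  65.] [211 186 177 160 160 179 187 192 200 238]
-36 [388.  59.] [ 44  42 106 214 236 237 229 139 139 231]
-32 [388.  54.] [ 49  49 148 224 238 239 223 105  72 230]
-28 [388.  49.] [ 48  47 140 223 238 239 227 116  60 226]
0 [390.  11.] [239 
[... 310 characters left out ...]
8 223 135  44  79]
-32 [301.  54.] [216  48  96 224 239 239 222 135  46  65]
-28 [301.  49.] [216  47 114 227 239 239 224 134  45  85]
0 [301.  11.] [239 239 229 222 238 239 224 164 175 232]
4
-60 [248.  90.] [131 130 129 129 128 128 128 128 128 128]
-48 [247.  75.] [124 130 128 122 105 101 103 100 105  97]
-44 [246.  70.] [221 238 239 238 238 237 225 199 198 198]
-40 [246.  64.] [225 239 239 237 203 197 191 177 182 201]
-36 [246.  59.] [215 225 183 197 225 224 208 165  61  39]
-32 [246.  54.] [230 154  59 212 238 238 221 163  55  44]
-28 [245.  49.] [194 135  72 225 238 238 219 155  50  43]
0 [243.  11.] [206 239 232 229 239 238 220 155 151 161]
cover 1883 [0.5475004  0.37365076 0.031     ]
```

```bash
python3 -c "
from rig import ctrl
ctrl.sign_off()"
```

```text
the job is handed in; nothing more can be done
```

The job is handed in at about 58 s of the 208 s allowed. The cover is on the mat, all four posts are in their cradles, and the carriage is home.

**What I did**
- I pinched the tab and set the white cover in the middle of the blue mat.
- One post was found lying on its side beside the slide. I don't know what knocked it over, but no contact force showed on the arm. I picked it up from there and put it in cradle 1.
- The other three posts went into cradles 2 to 4. One of them was first gripped too high, so I set it down and gripped it again.
- I held the red button down, slid the carriage to its end stop, released the button and moved the arm clear.

**Last checks**
- **Carriage:** the button measured 140 mm along the slide. It also appeared where a raised button should be, but I had no direct reading of it or of the lock.
- **Posts:** after the slide, brightness samples over the near V-blocks showed a post in each of the four. Before the slide, the post ends were within about 3 mm of centred. The far ends were out of the last wrist view.
- **Cover:** its centre was measured within about 4 mm of the mat's centre, unchanged from when I placed it.
- **Bystanders:** I did not measure them at the end, but the arm's path kept clear of them.

No final check disagreed. The last arrangement was checked by numbers only, since I had already viewed the 16 pictures allowed.

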